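# Clear a glass clamp bed and start its clamp screw

### The job

Sweep the three glass offcuts off the aluminium clamp bed with the hand brush (never touch the sharp glass with the gripper) and set the brush down on the bench, off the bed. Then start the clamp screw: push its crank backward (anticlockwise seen from above) until the screw drops by its own weight as the thread ends meet, then turn it forward (clockwise) one turn from there. Finish while holding: the program ends with the gripper closed on the crank's upright handle, keeping the started screw still; leave the pliers, the tile and the jar where they are.

Things in the scene. Friction and masses are not known exactly. Their poses are not given: they have to be found in the camera images.
- bed: Fixed flat aluminium plate on the bench, 130 (its x) by 300 (its y) by 10 mm thick; origin at the centre of its underside, z up. The boss with the screw stands near its +y end, 120 mm from the centre. From its y = +60 mm to its -y end the plate is open on all sides; the offcuts' centres lie between its y = -120 and -25 mm. The -y end or a long side are good edges to sweep them over.
- boss_top (a point): Point on the screw's vertical turning axis, at the top face of the round dark steel threaded boss (50 mm diameter, top 41 mm above the bench). Above it a flat steel clamp finger, 36 mm wide, 5 mm thick, reaches 55 mm from the axis towards the plate's -y end, 65 mm above the bench at the highest; it goes up and down with the screw but does not turn.
- crank: Crank on top of the vertical clamp screw: a hub on the axis, a flat dark steel arm 10 mm thick and, at the arm's end, an upright round steel handle 16 mm in diameter, 45 mm long, its axis 34 mm from the screw's axis. Origin on the screw's axis; the handle lies along the crank's own -x axis. At the start the handle is on the side of the screw away from the offcuts. Crank and screw weigh about 0.46 kg.
- crank_grip (a point): Middle of the crank's upright handle (22.5 mm above the arm's top face, 22.5 mm below the handle's top). About 100 mm above the bench at the start; it goes down as the screw goes in. The handle spins freely on its own pin, so gripped fingers can lead it around the axis without turning themselves.
- screw_turn (a joint): Turn of the screw in rad, growing backward (anticlockwise from above), falling forward (clockwise). Only differences matter: count the one turn from where it dropped. At the start the screw rests loosely on the thread's end; turned backward it rises a little, then drops after 45 to 150 degrees. A drag of 0.03 N m (1 N at the handle) keeps it where it is left.
- screw_depth (a joint): How far the screw has gone down, in m: 1 to 3.5 mm at the start, about 0 just before the drop, 8 to 9 mm after it, about 18 mm one forward turn later (pitch 9 mm a turn, about 2 mm of play). It drops by its weight only: a handle gripped tight does not drop, so until then push it from one side or with loosely open fingers. Later it may be gripped and led down along the thread.
- brush_grip (a point): Grip point of the hand brush, which stands on its bristles on the bench: inside its wooden block, 58 mm above the bristle ends, 20 mm below the top. Block 142 mm long (point's x), 26 mm wide (point's y), 46 mm high, over stiff bristles 136 x 24 x 32 mm; 78 mm high in all, about 0.18 kg. Grip it across the 26 mm.
- offcut_a_center (a point): Centre of a chunky clear green glass offcut, 27 x 22 x 18 mm, 30 g, lying on the bed.
- offcut_b_center (a point): Centre of a glass offcut, 24 x 24 x 15 mm, 30 g, lying on the bed.
- offcut_c_center (a point): Centre of a glass offcut, 30 x 20 x 16 mm, 30 g, lying on the bed.
- pliers: Bystander: pliers 125 mm long lying on the bench beyond the bed; origin underneath. Leave alone.
- sample_tile: Bystander: square plaster tile with inlay, 70 x 70 x 13 mm, lying on the bench; origin at the centre of its underside. Leave alone.
- jar: Bystander: low closed glass jar, 64 mm diameter, 45 mm high; origin at the centre of its underside. Leave alone.
Mind the look-alikes: they are no part of the job. There is more than one size of the part that bears brush_grip; the job needs the largest.

How it is judged:
By the outcome, as a careful person would: the job done as asked, in the order asked, and still so for the second after the job is handed in, while the arm keeps its last pose, push and grip.
It also fails if it takes over 72 s, if anything falls off the work surface, if the arm or the gripper's body presses on something with over 40 N, if the wrist force passes 120 N, or if a joint passes its speed limit or range.

### The arm

A 7-joint arm with a two-finger parallel gripper is mounted at the origin on the work surface. World frame = base frame: x ahead of the robot, y to its left, z up, the work surface at z = 0. Lengths are in m, angles in rad, forces in N, time in s.
With the tool pointing down it reaches from about 0.425 to 0.875 m from the base axis. Payload 9.9 kg.
Tool frame: the origin (TCP) lies midway between the tips of the shut fingers; the grasp point (between the pads) lies 19 mm behind it; z points along the fingers, x is the direction in which the jaws open and shut, and the axes are right-handed (so a half turn about z gives the same grasp; the last joint's range is limited). The gripper opens to 85 mm and grips with 20 to 120 N. Pads are 22 mm wide; open, the fingers measure 114 mm over their backs; the gripper's body (76 mm by 85 mm) begins 54 mm behind the grasp point. The pads swing forward as they close: fully open they stand 13 mm farther back than shut.
Start: joints at [1.074, 0.576, 0.025, 1.437, -0.015, 1.129, -0.057], TCP at [0.271, -0.618, 0.231] pointing down, gripper open.
Joint ranges: [-2.76, 2.76], [-0.34, 2.15], [-1.52, 1.57], [0.19, 2.46], [-1.09, 4.23], [0.17, 1.99], [-2.82, 2.82]. Speed limits (rad/s): [2.22, 2.22, 3.01, 3.01, 3.14, 3.14, 3.14].

### API

Orientations are given as [roll, pitch, yaw] about the fixed x, y, z axes, in that order (R = Rz(yaw) Ry(pitch) Rx(roll)).
In Python, from bench import bot, vision, workorder gives the robot as it stands. The module is installed in compiled form; this text tells all that it offers.
- The arm moves only by the tool drive_tool, never from a script. Its argument "increments" is a list of rows, each an object with "slide": the shift along the tool's x, y, z in mm, a list of three; "turn": the turn about the tool's z in rad; "fingers": the finger opening in mm, from 0 to 85.4. In form: [{"slide": [tx, ty, tz], "turn": turn, "fingers": fingers}, ...]. A call has 1 to 10 rows; each row is the pose to reach, as a shift and turn from the pose measured when the call began, along the tool's axes at that moment; what a row does not reach only later rows make up. A row lasts 1/12 s, in which the tool goes at most 41.7 mm and 7.16 degrees, less where a joint would pass 70% of its speed; a pose out of reach is approached as far as the arm can. A call with a gripper value outside its range is refused whole. The fingers move at their own pace and stop on an object; "newtons" is the grip in N (left out, the last holds). Time passes only in rows, so rows that repeat a pose let the fingers close. It gives the time, the measured TCP pose, the force and the opening at its end, in the units of the state.
- bot.state(): the state, without advancing time (a new reading comes with each control period).
- vision.get_image(name): name is "scene" or "top" or "wrist"; returns (picture, depth): 384x512x3 uint8, red, green, blue; 384x512 float32, m along the optical axis (not along the pixel's ray), 0 where there is no reading.
- vision.camera_params(name): a dict with "fovy" (degrees; the focal length in pixels is half the picture's height over the tangent of half this angle, whatever the lens; pixels are square), "cx", "cy" (the principal point, pixels), "k1" (the pictures are not rectified: a ray, as slopes to the right and down, at radius r is drawn at 1 + k1 r^2 times it, then the intrinsics apply), "pose" (4x4, takes a point from camera to world coordinates); the wrist camera has in their place "T_tool_cam" (4x4, takes a point from camera to tool coordinates, whose origin is the TCP and whose axes are the tool frame's). Camera axes: x right, y down, z forward; pixel columns grow to the right and rows downward; lengths in m; the calibration is good to about 2 mm. A picture is of the moment at which its call begins: read the wrist's pose just before it. camera_params takes no time and is no camera call.
- workorder.finish_job(): hands the job in, once; it reports no verdict.
The state is a dict: "time": time; "qpos": joint angles; "dq": joint speeds; "tau": joint torques, N m; "eef_pos": TCP position; "tcp_rot": TCP orientation; "contact_force": force on the tool from outside, world axes, zero at the start; "torque": the same for the moment, N m; "gripper_width": finger opening in m.
Only numpy, scipy, OpenCV 4.12 (cv2) and the standard library are available. Lean on these libraries where they do the work, as an engineer would, in place of code of your own. Each camera call takes 0.05 s, during which the arm holds its last target.

## Working session

There is one attempt and no reset: what is moved stays moved. The work goes in short steps, Python scripts to look and compute and a tool call to move; the robot and the scene stay as the last step left them, time stands still between calls to the robot, and variables do not carry over. Pictures are saved under pics/ and viewed, and the job is handed in when it is done.

Besides the shell and the picture viewer there is one more tool, called after ">>>" as a command line: name --argument value ..., lists and objects as JSON in quotes. drive_tool: Moves the arm, as the interface text tells. Its arguments: {"type":"object","properties":{"increments":{"type":"array"},"newtons":{"type":"number"}},"required":["increments"]}

```bash
mkdir -p pics; cat > h.py <<'E'
import numpy as np, cv2, json
from bench import bot, vision, workorder
from scipy.spatial.transform import Rotation as R
def tool():
    s=bot.state(); T=np.eye(4); r=np.array(s['tcp_rot'])
    T[:3,:3]=r if r.shape==(3,3) else R.from_euler('xyz',r).as_matrix(); T[:3,3]=s['eef_pos']; return T
def shot(name,fn=None):
    T=tool(); im,d=vision.get_image(name); p=vision.camera_params(name)
    P=np.array(p['pose']) if 'pose' in p else T@np.array(p['T_tool_cam'])
    f=im.shape[0]/2/np.tan(np.radians(p['fovy'])/2)
    c=dict(f=f,cx=p['cx'],cy=p['cy'],k1=p['k1'],P=P)
    if fn:
        cv2.imwrite('pics/'+fn+'.png',im[:,:,::-1]); np.savez('pics/'+fn+'.npz',im=im,d=d,**c)
    return im,d,c
def load(fn):
    z=np.load('pics/'+fn+'.npz'); return z['im'],z['d'],{k:z[k] for k in('f','cx','cy','k1','P')}
def ray(c,u,v):
    K=np.array([[c['f'],0,c['cx']],[0,c['f'],c['cy']],[0,0,1.]],float)
    q=cv2.undistortPoints(np.array([[[u,v]]],float),K,np.array([float(c['k1']),0,0,0]))[0,0]
    return np.array([q[0],q[1],1.])
def onz(c,u,v,z):
    d=c['P'][:3,:3]@ray(c,u,v); o=c['P'][:3,3]; return o+d*(z-o[2])/d[2]
def dep(c,d,u,v):
    u0,v0=int(round(u)),int(round(v)); w=d[v0-1:v0+2,u0-1:u0+2]; w=w[w>0]
    return (c['P']@np.append(ray(c,u,v)*np.median(w),1))[:3]
def proj(c,X):
    q=np.linalg.inv(c['P'])@np.append(X,1); x=q[:2]/q[2]; r2=x@x; x=x*(1+c['k1']*r2); return c['f']*x+np.array([c['cx'],c['cy']])
E
python3 - <<'E'
from h import *
print(bot.state())
for n in('scene','top','wrist'):
    im,d,c=shot(n,n+'0'); print(n,c)
E
```

```text
{'time': 0.0, 'qpos': array([ 1.0742033 ,  0.5765362 ,  0.02482021,  1.437905  , -0.01501161,
        1.12901785, -0.0565073 ]), 'dq': array([-0.00175056, -0.00065821,  0.00058642, -0.00141432, -0.00078168,
        0.00027492, -0.00044529]), 'tau': array([ 4.85090641e-04, -7.65748358e+01,  2.25081660e+00, -2.85957080e+01,
        1.53071521e-02,  1.30756057e-02, -2.78472541e-06]), 'eef_pos': array([ 0.2706262 , -0.61787271,  0.23044044]), 'tcp_rot': array([ 3.14152798e+00,  1.68117555e-03, -1.15796147e+00]), 'contact_force': array([ 0.20560165,  0.18363723, -0.61939869]), 'torque': array([-0.01720986, -0.00360103,  0.06290782]), 'gripper_width': 0.08531637194796414}
scene {'f': np.float64(360.8072426969532), 'cx': 254.26283739280774, 'cy': 195.87784489653583, 'k1': -0.024521709595013805, 'P': array([[ 0.4956198 ,  0.52874772, -0.68904779,  1.30189315],
       [ 0.86853727, -0.30355399,  0.3917882 , -0.45725328],
       [-0.00200609, -0.79264167, -0.60968447,  0.73690662],
       [ 0.        ,  0.        ,  0.        ,  1.        ]])}
top {'f': np.float64(389.8940365280731), 'cx': 254.66870721771542, 'cy': 189.96737159831645, 'k1': 0.04096494361508977, 'P': array([[ 0.02510003, -0.98504913,  0.17043535,  0.39326094],
       [-0.99922396, -0.02989807, -0.02564323, -0.01798762],
       [ 0.03035553, -0.16965944, -0.98503514,  1.08734929],
       [ 0.        ,  0.        ,  0.        ,  1.        ]])}
wrist {'f': np.float64(280.73447782300605), 'cx': 249.79914960682538, 'cy': 190.68049352493387, 'k1': -0.06485626173716817, 'P': array([[ 0.40084733, -0.8708877 , -0.28438712,  0.34381219],
       [-0.91614375, -0.38153078, -0.12294268, -0.58609259],
       [-0.00143317,  0.30982072, -0.95079391,  0.37378003],
       [ 0.        ,  0.        ,  0.        ,  1.        ]])}
```

View pics/scene0.png

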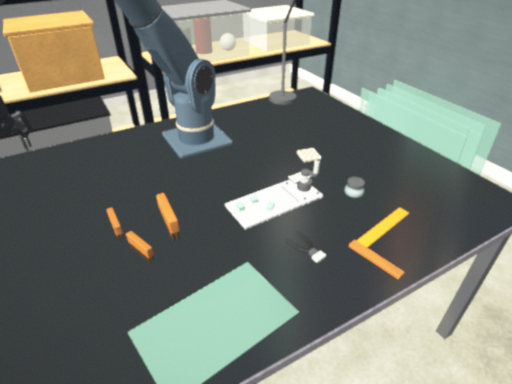

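View pics/top0.png

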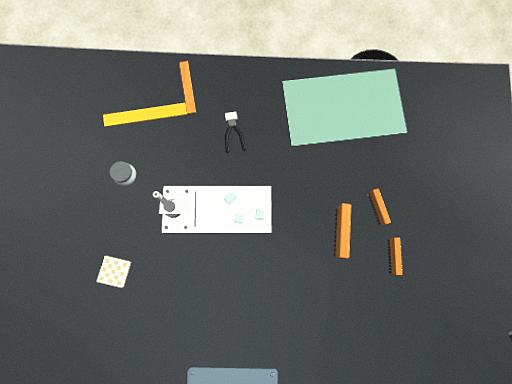

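View pics/wrist0.png

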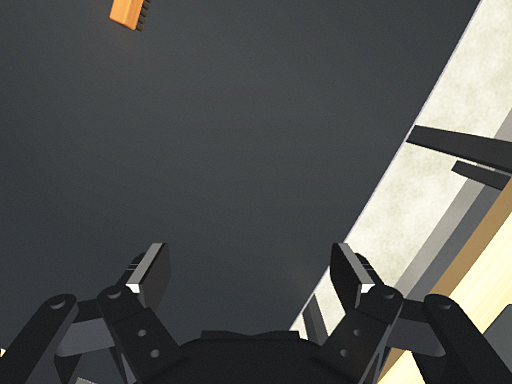

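The top view shows three brush-like blocks at (344,231), (380,206) and (397,256), and an orange square ruler at (188,88). By length, the brush at (344,231) is the largest. The bed spans about (162..271, 186..233), with the offcuts at (230,198), (239,217) and (259,214), and the crank at (165,203). Next I'll take close crops and measure.

```bash
python3 - <<'E'
from h import *
im,d,c=load('top0')
a=cv2.resize(im[170:250,140:300],(800,400),interpolation=cv2.INTER_CUBIC)
cv2.imwrite('pics/crop_a.png',a[:,:,::-1])
b=cv2.resize(im[175:290,320:420],(520,598),interpolation=cv2.INTER_CUBIC)
cv2.imwrite('pics/crop_b.png',b[:,:,::-1])
s,ds,cs=load('scene0')
e=cv2.resize(s[140:230,215:335],(800,600),interpolation=cv2.INTER_CUBIC)
cv2.imwrite('pics/crop_c.png',e[:,:,::-1])
hsv=cv2.cvtColor(im,cv2.COLOR_RGB2HSV)
m=((hsv[...,0]<16)&(hsv[...,1]>140)&(hsv[...,2]>80)).astype(np.uint8)
n,l,st,ce=cv2.connectedComponentsWithStats(m)
for i in range(1,n):
    if st[i,4]>60:
        ys,xs=np.where(l==i); P=np.array([dep(c,d,x,y) for x,y in zip(xs,ys)])
        zt=np.percentile(P[:,2],90); tp=P[P[:,2]>zt-0.008]
        r=cv2.minAreaRect((tp[:,:2]*1000).astype(np.float32)); print(ce[i],st[i,4],'z',zt,r)
# bed
g=im.astype(int); 
for (u,v) in [(162,186),(271,186),(271,233),(163,233)]:
    print(u,v,onz(c,u,v,.01),d[v+ (3 if v<200 else -3),u+(3 if u<200 else -3)])
for (u,v) in [(230,198),(239,217),(259,214),(170,206),(156,194)]:
    print(u,v,dep(c,d,u,v))
E
```

```text
[377.70056497 206.89830508] 177 z 0.05306453377812144 ((539.3031005859375, -385.877197265625), (97.57286071777344, 17.8897705078125), 19.169496536254883)
[338.90804598 231.63218391] 261 z 0.07741399383252157 ((469.256103515625, -271.941162109375), (142.3849639892578, 19.342491149902344), 1.098571538925171)
[393.11042945 255.44171779] 163 z 0.052779804327523785 ((407.6136779785156, -417.37554931640625), (93.52478790283203, 3.846510410308838), 1.1858437061309814)
162 186 [0.58304167 0.21216961 0.01      ] 1.0872622
271 186 [ 0.59238658 -0.09169856  0.01      ] 1.0957786
271 233 [ 0.4607814  -0.09404452  0.01      ] 1.0759135
163 233 [0.45308301 0.20087808 0.01      ] 1.0672615
230 198 [0.55248977 0.02161739 0.02574982]
239 217 [ 0.50083783 -0.00476789  0.02590354]
259 214 [ 0.51041721 -0.05907966  0.02751696]
170 206 [0.519214   0.17380571 0.07768906]
156 194 [0.54264167 0.2015718  0.12234394]
```

View pics/crop_a.png

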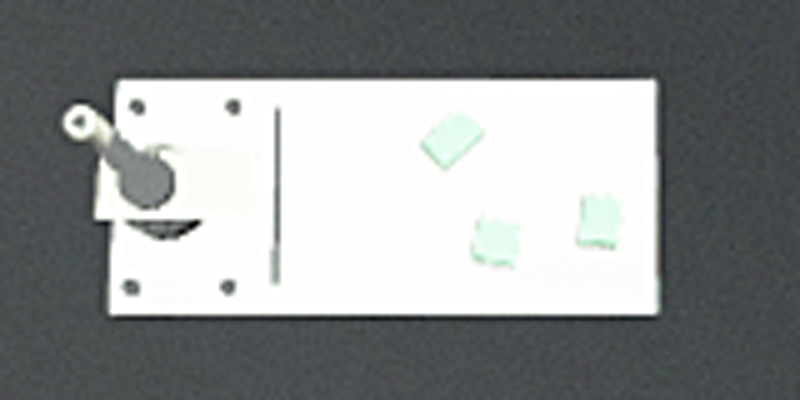

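View pics/crop_b.png

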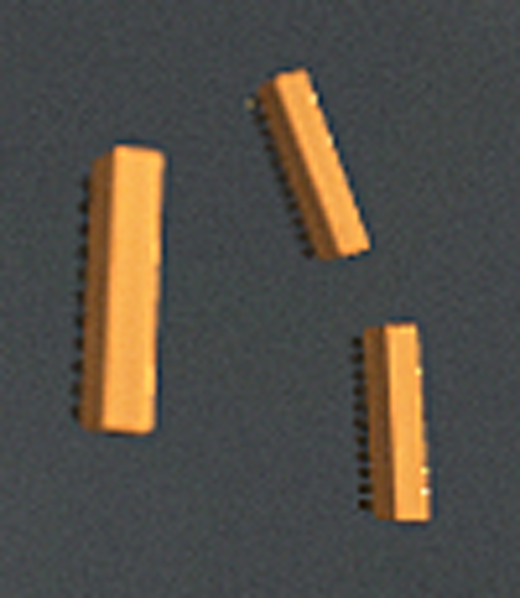

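View pics/crop_c.png

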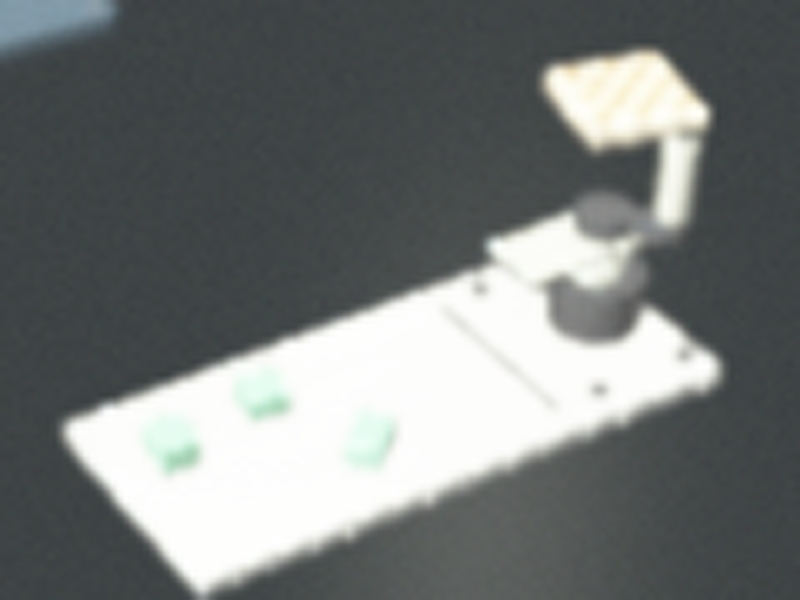

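```bash
cat >> h.py <<'E'
def rel(x,y,z,yaw=None):
    T=tool(); s=bot.state(); d=T[:3,:3].T@(np.array([x,y,z])-T[:3,3])*1000
    y0=np.arctan2(T[1,0],T[0,0]); t=0 if yaw is None else -((yaw-y0+np.pi)%(2*np.pi)-np.pi)
    print('slide',d.round(1),'turn',round(t,3),'yaw0',round(y0,3),'w',round(s['gripper_width']*1000,1))
E
python3 - <<'E'
from h import *
im,d,c=load('top0')
def q(u,v): return (u/5.2+320-.5+.1,v/5.2+175-.4)
for p in [(113,146),(164,150),(155,433),(103,431),(83,428),(95,155)]:
    u,v=q(*p); print(p,onz(c,u,v,.078))
def q(u,v): return (u/5+140-.4,v/5+170-.4)
for n,p,z in [('bed',(117,78),.01),('bed',(657,79),.01),('bed',(659,316),.01),('bed',(109,316),.01),('hub',(147,181),.0785),('htop',(81,121),.122)]:
    u,v=q(*p); print(n,onz(c,u,v,z), dep(c,d,u,v))
for n,p in [('tile',(113,272)),('jar',(122,173)),('pl',(232,130))]: print(n,dep(c,d,*p))
s,ds,cs=load('scene0')
print('scene hub',onz(cs,215+604/6.667-.4,140+208/6.667-.4,.0785))
rel(.469,-.275,.12,-1.552)
print(d[180:215:2,150:180:2].round(3)[0])
E
```

```text
(113, 146) [ 0.54095518 -0.27268726  0.078     ]
(164, 150) [ 0.53968923 -0.29848096  0.078     ]
(155, 433) [ 0.39885588 -0.29133967  0.078     ]
(103, 431) [ 0.39909906 -0.26567474  0.078     ]
(83, 428) [ 0.40027574 -0.2558167   0.078     ]
(95, 155) [ 0.53609731 -0.26351739  0.078     ]
bed [0.58538752 0.20956475 0.01      ] [0.58696856 0.21143731 0.00113434]
bed [ 0.59410282 -0.09166762  0.01      ] [ 5.95862954e-01 -9.23133309e-02  5.58353236e-04]
bed [ 0.46135967 -0.09513824  0.01      ] [ 0.46207252 -0.09594584 -0.00127751]
bed [0.45351747 0.20522634 0.01      ] [ 4.54087168e-01  2.07336721e-01 -1.85804471e-04]
hub [0.51956064 0.17624341 0.0785    ] [0.51963731 0.17636132 0.07788759]
htop [0.54318259 0.20217449 0.122     ] [0.54311842 0.20208026 0.1224132 ]
tile [0.34701764 0.32421701 0.01326099]
jar [0.60918292 0.313433   0.04470467]
pl [ 0.75626538  0.0239226  -0.00142273]
scene hub [0.52365872 0.17830087 0.0785    ]
slide [-234.5 -319.3  110.9] turn 0.394 yaw0 -1.158 w 85.9
[1.098 1.1   1.103 1.1   1.097 1.099 1.102 1.1   1.1   1.103 1.1   1.102
 1.102 1.101 1.102]
```

>>> drive_tool --increments '[{"slide": [-24, -32, 0], "turn": 0.05, "fingers": 85}, {"slide": [-48, -64, 5], "turn": 0.1, "fingers": 85}, {"slide": [-72, -96, 15], "turn": 0.16, "fingers": 85}, {"slide": [-96, -128, 25], "turn": 0.22, "fingers": 85}, {"slide": [-120, -160, 40], "turn": 0.28, "fingers": 85}, {"slide": [-144, -192, 50], "turn": 0.34, "fingers": 85}, {"slide": [-168, -224, 60], "turn": 0.4, "fingers": 85}, {"slide": [-192, -256, 70], "turn": 0.462, "fingers": 85}, {"slide": [-214, -290, 80], "turn": 0.462, "fingers": 85}, {"slide": [-228, -316, 80], "turn": 0.462, "fingers": 85}]'

```text
time: 0.98
eef_pos: [0.4692, -0.2778, 0.1491]
tcp_rot: [3.138, 0.004, -1.618]
contact_force: [0.3, 0.8, -0.0]
gripper_width: 0.0851
```

```bash
python3 - <<'E'
from h import *
print(bot.state()['eef_pos'],bot.state()['dq'].round(2)); im,d,c=shot('wrist','w1'); rel(.4697,-.282,.12,-1.620)
for X in [(.4697,-.282,.078),(.541,-.2727,.078),(.3989,-.2913,.078)]: print(proj(c,np.array(X)))
E
```

```text
[ 0.46917522 -0.2778276   0.14909839] [-0.61  0.04  0.01 -0.13  0.01  0.08 -0.6 ]
slide [ 9.2  3.8 29.7] turn 0.009 yaw0 -1.611 w 84.8
[255.43199974 201.22351218]
[238.86702028 111.19120391]
[268.9885888  274.71462442]
```

View pics/w1.png

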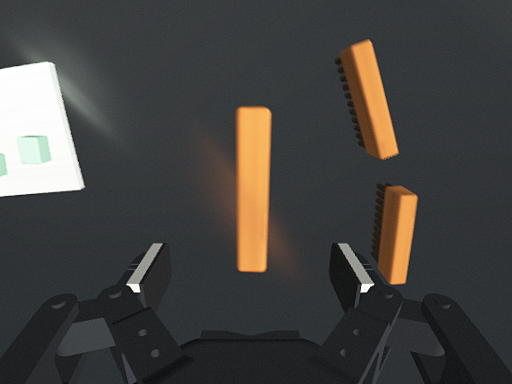

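```bash
python3 - <<'E'
from h import *
print(bot.state()['eef_pos'],bot.state()['dq'].round(2)); im,d,c=shot('wrist','w2'); 
hsv=cv2.cvtColor(im,cv2.COLOR_RGB2HSV)
m=((hsv[...,0]<20)&(hsv[...,1]>140)&(hsv[...,2]>120)).astype(np.uint8)
n,l,st,ce=cv2.connectedComponentsWithStats(m)
i=1+np.argmax(st[1:,4]); ys,xs=np.where(l==i)
r=cv2.minAreaRect(np.stack([xs,ys],1).astype(np.float32)); print(r)
B=[onz(c,*p,.078) for p in cv2.boxPoints(r)]; print(np.array(B).round(4),np.mean(B,0)); rel(.4697,-.282,.12,-1.620)
E
```

```text
[ 0.47383839 -0.27311375  0.14972031] [ 0.06 -0.01  0.   -0.02  0.    0.01  0.13]
((260.7496643066406, 194.52499389648438), (32.96806335449219, 163.26905822753906), 0.8184555172920227)
[[ 0.4032 -0.2636  0.078 ]
 [ 0.5446 -0.2721  0.078 ]
 [ 0.5433 -0.2965  0.078 ]
 [ 0.4016 -0.2933  0.078 ]] [ 0.47316327 -0.28138034  0.078     ]
slide [ 5.9  2.3 30.2] turn 0.009 yaw0 -1.611 w 85.1
```

>>> drive_tool --increments '[{"slide": [6, 0, 20], "turn": 0.0, "fingers": 85}, {"slide": [6, 0, 50], "turn": 0.0, "fingers": 85}, {"slide": [6, 0, 80], "turn": 0.0, "fingers": 85}, {"slide": [6, 0, 100], "turn": 0.0, "fingers": 85}, {"slide": [6, 0, 111], "turn": 0.0, "fingers": 85}, {"slide": [6, 0, 111], "turn": 0.0, "fingers": 85}]'

```text
time: 1.58
eef_pos: [0.4705, -0.2817, 0.0371]
tcp_rot: [3.138, 0.006, -1.612]
contact_force: [1.2, 0.4, 1.1]
gripper_width: 0.0852
```

>>> drive_tool --increments '[{"slide": [0, 0, 0], "turn": 0.0, "fingers": 15}, {"slide": [0, 0, 0], "turn": 0.0, "fingers": 15}, {"slide": [0, 0, 0], "turn": 0.0, "fingers": 15}, {"slide": [0, 0, 0], "turn": 0.0, "fingers": 15}, {"slide": [0, 0, 0], "turn": 0.0, "fingers": 15}, {"slide": [0, 0, 0], "turn": 0.0, "fingers": 15}, {"slide": [0, 0, 0], "turn": 0.0, "fingers": 15}, {"slide": [0, 0, 0], "turn": 0.0, "fingers": 15}]' --newtons 50

```text
time: 2.25
eef_pos: [0.471, -0.2821, 0.0381]
tcp_rot: [3.139, 0.005, -1.611]
contact_force: [-1.2, -0.1, 5.6]
gripper_width: 0.0259
```

>>> drive_tool --increments '[{"slide": [0, 0, -20], "turn": 0.0, "fingers": 15}, {"slide": [0, 0, -50], "turn": 0.0, "fingers": 15}, {"slide": [0, 0, -85], "turn": 0.0, "fingers": 15}, {"slide": [-15, -2, -92], "turn": 0.0, "fingers": 15}, {"slide": [-45, -5, -92], "turn": -0.02, "fingers": 15}, {"slide": [-80, -10, -92], "turn": -0.03, "fingers": 15}, {"slide": [-115, -15, -92], "turn": -0.05, "fingers": 15}, {"slide": [-150, -19, -92], "turn": -0.068, "fingers": 15}, {"slide": [-185, -24, -92], "turn": -0.068, "fingers": 15}, {"slide": [-210, -28, -92], "turn": -0.068, "fingers": 15}]'

```text
time: 3.08
eef_pos: [0.5078, -0.0703, 0.1313]
tcp_rot: [3.14, 0.006, -1.541]
contact_force: [0.3, -0.1, -2.1]
gripper_width: 0.0254
```

```bash
python3 - <<'E'
from h import *
rel(.5236,.068,.13,-1.543); im,d,c=shot('wrist','w3')
rel(.5236,.068,.13,-1.543)
E
```

```text
slide [-137.7  -19.9    2.1] turn 0.002 yaw0 -1.541 w 25.4
slide [-132.5  -19.2    2.4] turn 0.007 yaw0 -1.536 w 25.6
```

View pics/w3.png

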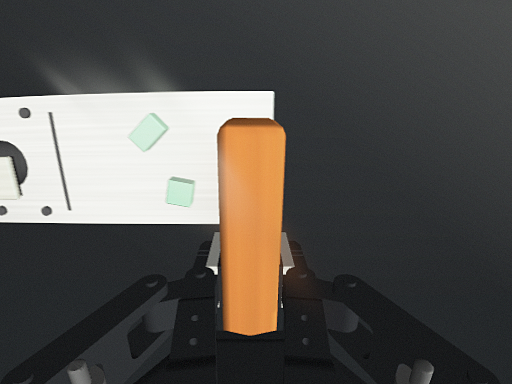

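>>> drive_tool --increments '[{"slide": [-30, -5, 0], "turn": 0.0, "fingers": 15}, {"slide": [-65, -10, 0], "turn": 0.0, "fingers": 15}, {"slide": [-100, -15, 0], "turn": 0.0, "fingers": 15}, {"slide": [-125, -19, 0], "turn": 0.0, "fingers": 15}, {"slide": [-132, -19, 15], "turn": 0.0, "fingers": 15}, {"slide": [-132, -19, 40], "turn": 0.0, "fingers": 15}, {"slide": [-132, -19, 60], "turn": 0.0, "fingers": 15}, {"slide": [-132, -19, 72], "turn": 0.0, "fingers": 15}, {"slide": [-132, -19, 75], "turn": 0.0, "fingers": 15}, {"slide": [-132, -19, 75], "turn": 0.0, "fingers": 15}]'

```text
time: 3.97
eef_pos: [0.5228, 0.0678, 0.0568]
tcp_rot: [3.139, 0.009, -1.536]
contact_force: [0.2, 0.8, -2.9]
gripper_width: 0.025
```

```bash
python3 - <<'E'
from h import *
im,d,c=shot('top','t1'); print(bot.state()['eef_pos'],bot.state()['contact_force'])
cv2.imwrite('pics/t1c.png',cv2.resize(im[150:270,130:330],(800,480))[:,:,::-1])
rel(.526,-.12,.05,-1.543)
E
```

```text
[0.52335898 0.06783588 0.05760102] [ 0.46966849  0.59397718 -1.05758858]
slide [187.9   3.9   5.9] turn 0.007 yaw0 -1.536 w 25.6
```

View pics/t1c.png

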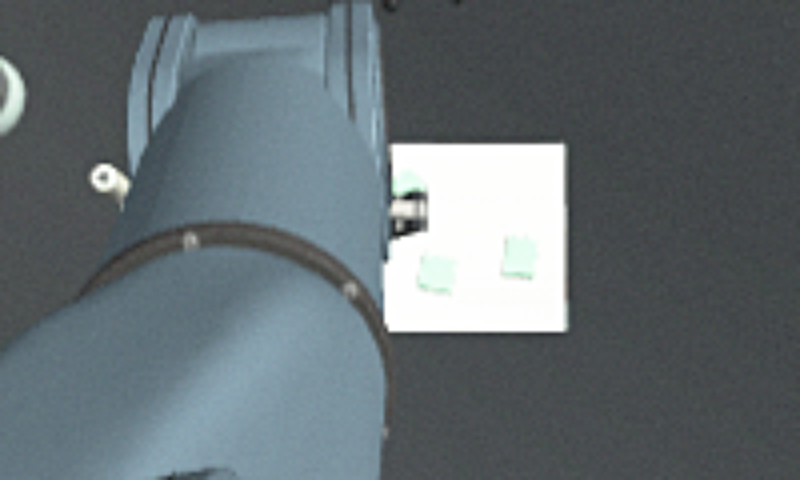

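>>> drive_tool --increments '[{"slide": [0, 0, 4], "turn": 0.0, "fingers": 15}, {"slide": [0, 0, 8], "turn": 0.0, "fingers": 15}, {"slide": [0, 0, 8], "turn": 0.0, "fingers": 15}]'

```text
time: 4.27
eef_pos: [0.5234, 0.0678, 0.0496]
tcp_rot: [3.141, 0.009, -1.536]
contact_force: [-0.8, -0.9, -1.4]
gripper_width: 0.0252
```

>>> drive_tool --increments '[{"slide": [10, 0, 0], "turn": 0.0, "fingers": 15}, {"slide": [25, 1, 0], "turn": 0.0, "fingers": 15}, {"slide": [40, 1, 0], "turn": 0.0, "fingers": 15}, {"slide": [55, 1, 0], "turn": 0.0, "fingers": 15}, {"slide": [70, 1, 0], "turn": 0.0, "fingers": 15}, {"slide": [85, 2, 0], "turn": 0.0, "fingers": 15}, {"slide": [95, 2, 0], "turn": 0.0, "fingers": 15}, {"slide": [95, 2, 0], "turn": 0.0, "fingers": 15}]'

```text
time: 4.93
eef_pos: [0.5247, -0.0304, 0.0491]
tcp_rot: [3.141, 0.008, -1.54]
contact_force: [-0.4, -0.3, -2.7]
gripper_width: 0.0255
```

```bash
python3 - <<'E'
from h import *
im,d,c=shot('scene','s1'); print(bot.state()['eef_pos'],bot.state()['contact_force'])
cv2.imwrite('pics/s1c.png',cv2.resize(im[100:270,160:400],(800,566))[:,:,::-1])
rel(.526,-.12,.05,-1.543)
E
```

```text
[ 0.52477543 -0.02866048  0.04897092] [ 0.07097445  0.41086673 -2.60454527]
slide [91.3  1.7 -1.8] turn 0.004 yaw0 -1.539 w 25.8
```

View pics/s1c.png

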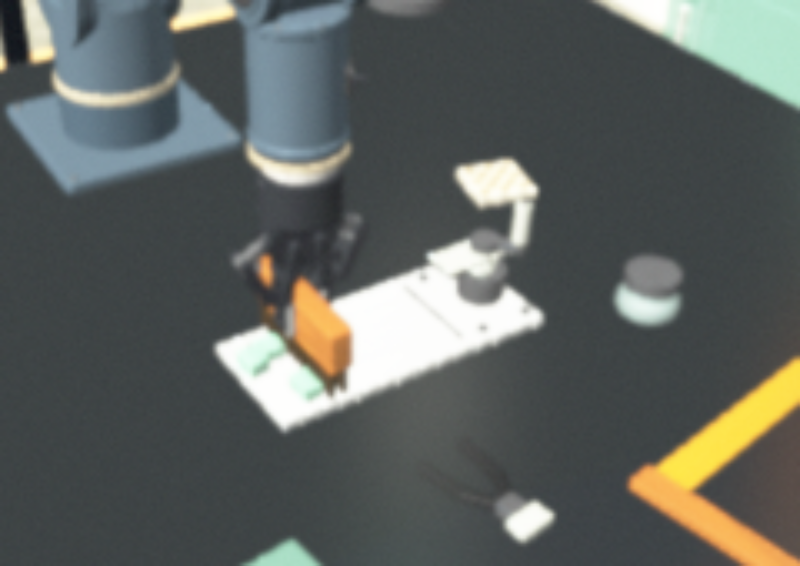

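The offcuts are being pushed ahead of the bristles: crop (262,352) holds two and (307,382) holds one. I'll continue the sweep over the -y end.

>>> drive_tool --increments '[{"slide": [12, 0, 0], "turn": 0.0, "fingers": 15}, {"slide": [26, 0, 0], "turn": 0.0, "fingers": 15}, {"slide": [40, 0, 0], "turn": 0.0, "fingers": 15}, {"slide": [54, 0, 0], "turn": 0.0, "fingers": 15}, {"slide": [68, 0, 0], "turn": 0.0, "fingers": 15}, {"slide": [82, 0, 0], "turn": 0.0, "fingers": 15}, {"slide": [96, 0, 0], "turn": 0.0, "fingers": 15}, {"slide": [110, 0, 0], "turn": 0.0, "fingers": 15}, {"slide": [120, 0, 0], "turn": 0.0, "fingers": 15}, {"slide": [120, 0, 0], "turn": 0.0, "fingers": 15}]'

```text
time: 5.82
eef_pos: [0.5287, -0.1503, 0.048]
tcp_rot: [3.141, 0.008, -1.54]
contact_force: [-0.1, 0.1, -2.7]
gripper_width: 0.0253
```

```bash
python3 - <<'E'
from h import *
im,d,c=shot('scene','s2'); print(bot.state()['eef_pos'],bot.state()['contact_force'])
cv2.imwrite('pics/s2c.png',cv2.resize(im[100:270,160:400],(800,566))[:,:,::-1])
E
```

```text
[ 0.52868259 -0.14885711  0.0479143 ] [ 0.11275293  1.2665787  -2.27835804]
```

View pics/s2c.png

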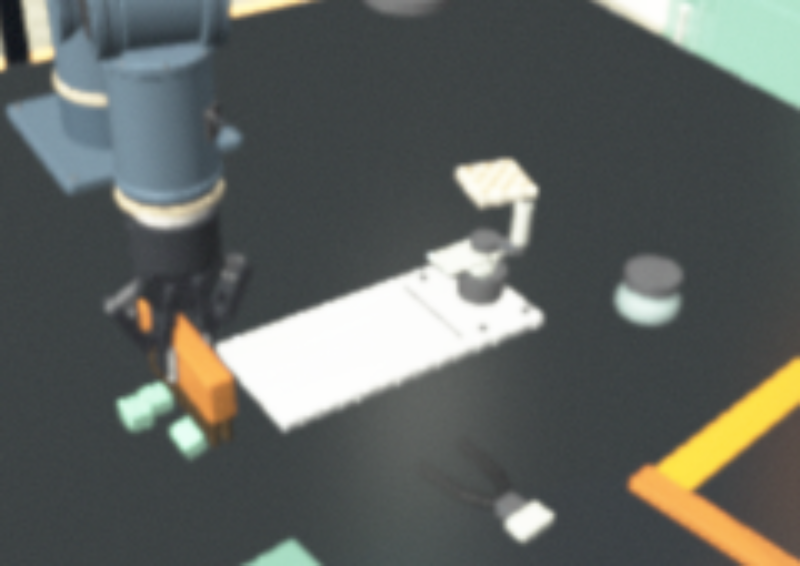

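All three offcuts are off the plate and on the bench, at crop (135,405), (155,397) and (187,437). I'll put the brush back at its free starting spot.

>>> drive_tool --increments '[{"slide": [-8, 0, -15], "turn": 0.0, "fingers": 15}, {"slide": [-8, 0, -45], "turn": 0.0, "fingers": 15}, {"slide": [0, 0, -65], "turn": 0.0, "fingers": 15}, {"slide": [25, 12, -65], "turn": 0.02, "fingers": 15}, {"slide": [55, 27, -65], "turn": 0.05, "fingers": 15}, {"slide": [85, 42, -65], "turn": 0.07, "fingers": 15}, {"slide": [115, 56, -65], "turn": 0.07, "fingers": 15}, {"slide": [130, 62, -60], "turn": 0.07, "fingers": 15}, {"slide": [133, 62, -40], "turn": 0.07, "fingers": 15}, {"slide": [133, 62, -20], "turn": 0.07, "fingers": 15}]'

```text
time: 6.7
eef_pos: [0.4713, -0.2849, 0.0671]
tcp_rot: [-3.14, 0.007, -1.611]
contact_force: [0.9, 0.9, -3.4]
gripper_width: 0.0254
```

```bash
python3 - <<'E'
from h import *
rel(.47,-.285,.0385,-1.611); print(bot.state()['contact_force'])
E
```

```text
slide [ 0.3  1.3 28.6] turn -0.0 yaw0 -1.611 w 25.4
[ 0.86533673  0.94682483 -3.37104142]
```

>>> drive_tool --increments '[{"slide": [0, 0, 15], "turn": 0.0, "fingers": 15}, {"slide": [0, 0, 24], "turn": 0.0, "fingers": 15}, {"slide": [0, 0, 28], "turn": 0.0, "fingers": 15}, {"slide": [0, 0, 29], "turn": 0.0, "fingers": 15}, {"slide": [0, 0, 29], "turn": 0.0, "fingers": 15}]'

```text
time: 7.12
eef_pos: [0.4716, -0.2836, 0.0385]
tcp_rot: [-3.141, 0.008, -1.61]
contact_force: [-0.3, -0.2, -1.5]
gripper_width: 0.0256
```

>>> drive_tool --increments '[{"slide": [0, 0, 0], "turn": 0.0, "fingers": 85}, {"slide": [0, 0, 0], "turn": 0.0, "fingers": 85}, {"slide": [0, 0, 0], "turn": 0.0, "fingers": 85}, {"slide": [0, 0, 0], "turn": 0.0, "fingers": 85}, {"slide": [0, 0, 0], "turn": 0.0, "fingers": 85}, {"slide": [0, 0, -20], "turn": 0.0, "fingers": 85}, {"slide": [0, 0, -55], "turn": 0.0, "fingers": 85}, {"slide": [0, 0, -95], "turn": 0.0, "fingers": 85}, {"slide": [0, 0, -130], "turn": 0.0, "fingers": 85}]'

```text
time: 7.87
eef_pos: [0.4712, -0.2847, 0.1704]
tcp_rot: [-3.141, 0.008, -1.61]
contact_force: [1.1, -0.1, -0.7]
gripper_width: 0.0852
```

```bash
python3 - <<'E'
from h import *
im,d,c=shot('scene','s3'); print(bot.state()['eef_pos'],bot.state()['contact_force'])
cv2.imwrite('pics/s3c.png',cv2.resize(im[100:300,90:370],(784,560))[:,:,::-1])
im,d,c=shot('top','t3'); cv2.imwrite('pics/t3c.png',cv2.resize(im[150:290,140:420],(800,400))[:,:,::-1])
E
```

```text
[ 0.4738864  -0.28647774  0.17692174] [ 2.53599707 -2.32624969  5.13104247]
```

View pics/s3c.png

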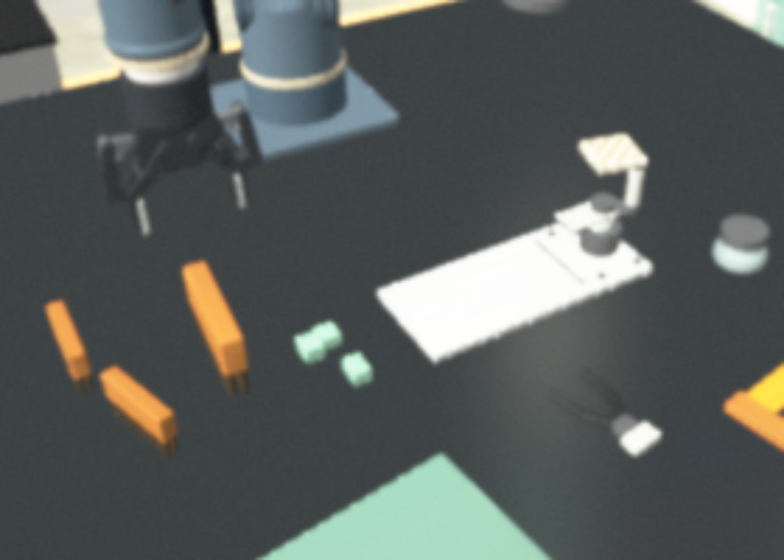

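View pics/t3c.png

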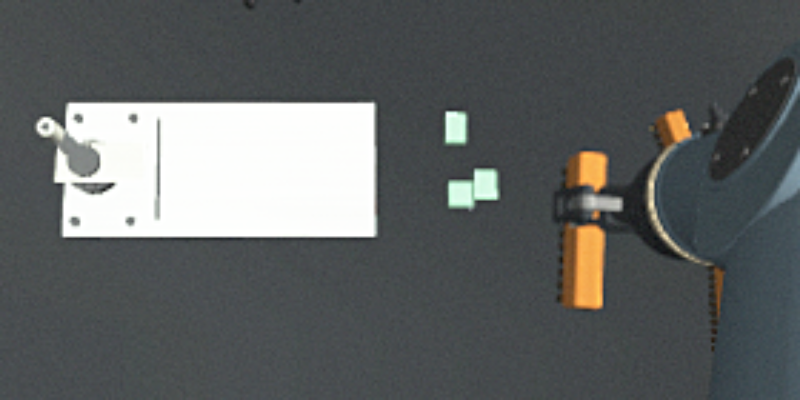

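Both views confirm three offcuts on the bench, at top crop (456,127), (461,194) and (485,184), a clear bed, and the brush standing at (585,230). The crank handle top is at crop (45,127). Next is the crank.

```bash
python3 - <<'E'
from h import *
print(bot.state()['qpos'].round(3))
im,d,c=load('t3')
hp=[]
for v in range(160,225):
    for u in range(145,185):
        if d[v,u]>0:
            P=dep(c,d,u,v)
            if P[2]>.11: hp.append(P)
hp=np.array(hp); print(len(hp),hp.mean(0),np.median(hp,0),hp.min(0),hp.max(0))
rel(.543,.202,.16,np.radians(-42))
E
```

```text
[ 0.428  0.453  0.053  1.845 -0.041  0.837 -1.108]
36 [0.54322144 0.20205942 0.11993695] [0.54282427 0.20179713 0.12109828] [0.53683872 0.19531413 0.1106548 ] [0.55053215 0.20961203 0.12262152]
slide [-490.7  -49.3   16.4] turn -0.878 yaw0 -1.611 w 85.1
```

>>> drive_tool --increments '[{"slide": [-20, -2, 0], "turn": -0.05, "fingers": 60}, {"slide": [-55, -6, 0], "turn": -0.15, "fingers": 60}, {"slide": [-95, -10, 0], "turn": -0.25, "fingers": 40}, {"slide": [-135, -14, 0], "turn": -0.36, "fingers": 40}, {"slide": [-175, -18, 0], "turn": -0.47, "fingers": 40}, {"slide": [-215, -22, 0], "turn": -0.58, "fingers": 40}, {"slide": [-255, -26, 0], "turn": -0.69, "fingers": 40}, {"slide": [-295, -30, 0], "turn": -0.8, "fingers": 40}, {"slide": [-335, -34, 0], "turn": -0.878, "fingers": 40}, {"slide": [-370, -37, 0], "turn": -0.878, "fingers": 40}]'

```text
time: 8.8
eef_pos: [0.5251, 0.0851, 0.1753]
tcp_rot: [-3.132, -0.004, -0.725]
contact_force: [1.2, -0.3, -0.4]
gripper_width: 0.04
```

```bash
python3 - <<'E'
from h import *
rel(.543,.202,.16,np.radians(-42)); im,d,c=shot('wrist','w4'); rel(.543,.202,.16,np.radians(-42)); print(bot.state()['dq'].round(2))
E
```

```text
slide [-64.2 -99.3  16. ] turn 0.008 yaw0 -0.725 w 40.0
slide [-58.7 -92.7  16.8] turn 0.011 yaw0 -0.722 w 40.3
[ 0.05 -0.01  0.01  0.03 -0.02 -0.02  0.11]
```

View pics/w4.png

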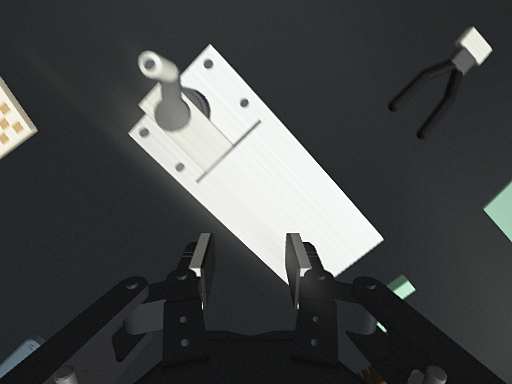

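>>> drive_tool --increments '[{"slide": [-18, -28, 0], "turn": 0.0, "fingers": 40}, {"slide": [-38, -58, 0], "turn": 0.0, "fingers": 40}, {"slide": [-54, -84, 0], "turn": 0.0, "fingers": 40}, {"slide": [-59, -92, 0], "turn": 0.0, "fingers": 40}, {"slide": [-59, -92, 0], "turn": 0.0, "fingers": 40}, {"slide": [-59, -92, 0], "turn": 0.0, "fingers": 40}]'

```text
time: 9.35
eef_pos: [0.5415, 0.2013, 0.176]
tcp_rot: [-3.129, -0.001, -0.72]
contact_force: [-0.6, -0.6, -0.1]
gripper_width: 0.0401
```

```bash
python3 - <<'E'
from h import *
im,d,c=shot('wrist','w5'); rel(.543,.202,.083,np.radians(-42)); print(bot.state()['eef_pos'],bot.state()['dq'].round(2))
print(proj(c,np.array([.543,.202,.1225])))
cv2.imwrite('pics/w5c.png',cv2.resize(im[180:380,130:390],(780,600))[:,:,::-1])
E
```

```text
slide [-0.4 -1.1 93.2] turn 0.011 yaw0 -0.722 w 40.0
[0.54172823 0.20010607 0.176146  ] [ 0.02 -0.01  0.01  0.   -0.    0.   -0.  ]
[250.48249969 209.3937701 ]
```

View pics/w5c.png

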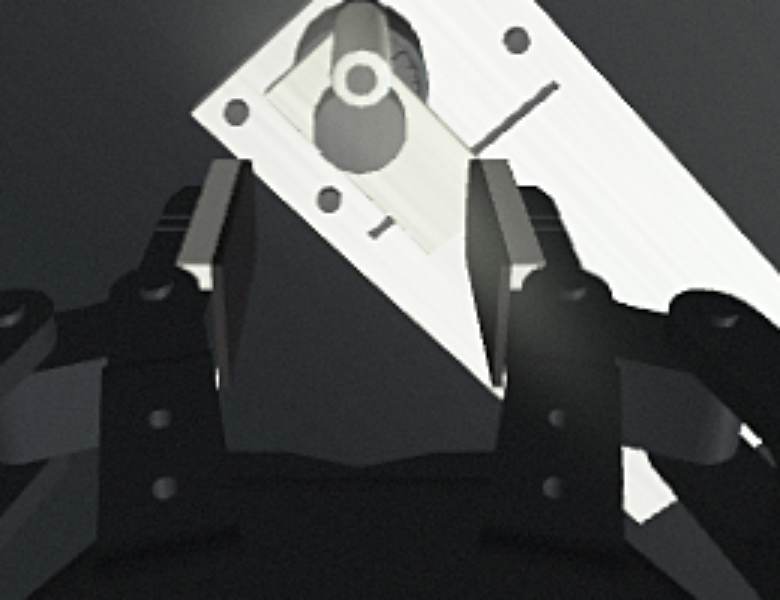

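```bash
python3 - <<'E'
from h import *
im,d,c=load('w5'); h=onz(c,250.3,206.3,.1225); u=onz(c,130+360/3,180+131/3,.0785); print(h,u,h-u,np.degrees(np.arctan2(*(h-u)[1::-1])),np.linalg.norm((h-u)[:2]), dep(c,d,250,204),dep(c,d,250,226))
rel(h[0],h[1],.083,np.radians(-42))
E
```

```text
[0.54453652 0.20396063 0.1225    ] [0.52211987 0.17861012 0.0785    ] [0.02241665 0.02535051 0.044     ] 48.514696310552644 0.03384013498514448 [0.54579395 0.20573805 0.12339793] [0.52045235 0.17670892 0.07819443]
slide [-0.6 -3.6 93.2] turn 0.011 yaw0 -0.722 w 40.0
```

>>> drive_tool --increments '[{"slide": [0, -3, 20], "turn": 0.0, "fingers": 40}, {"slide": [0, -3, 50], "turn": 0.0, "fingers": 40}, {"slide": [0, -3, 75], "turn": 0.0, "fingers": 40}, {"slide": [0, -3, 88], "turn": 0.0, "fingers": 40}, {"slide": [0, -3, 91], "turn": 0.0, "fingers": 40}, {"slide": [0, -3, 91], "turn": 0.0, "fingers": 32}, {"slide": [0, -3, 91], "turn": 0.0, "fingers": 28}, {"slide": [0, -3, 91], "turn": 0.0, "fingers": 28}]'

```text
time: 10.07
eef_pos: [0.5453, 0.2028, 0.0864]
tcp_rot: [-3.128, -0.003, -0.723]
contact_force: [0.2, -0.2, 0.2]
gripper_width: 0.0279
```

```bash
python3 - <<'E'
from h import *
im,d,c=shot('wrist','w6');print(bot.state()['eef_pos'],bot.state()['contact_force'])
cv2.imwrite('pics/w6c.png',cv2.resize(im[180:380,130:390],(780,600))[:,:,::-1])
im,d,c=shot('scene','s6'); cv2.imwrite('pics/s6c.png',cv2.resize(im[90:220,240:400],(738,600))[:,:,::-1])
E
```

```text
[0.54524404 0.20295568 0.08644419] [-0.41136196  0.71518515 -0.10971867]
```

View pics/w6c.png

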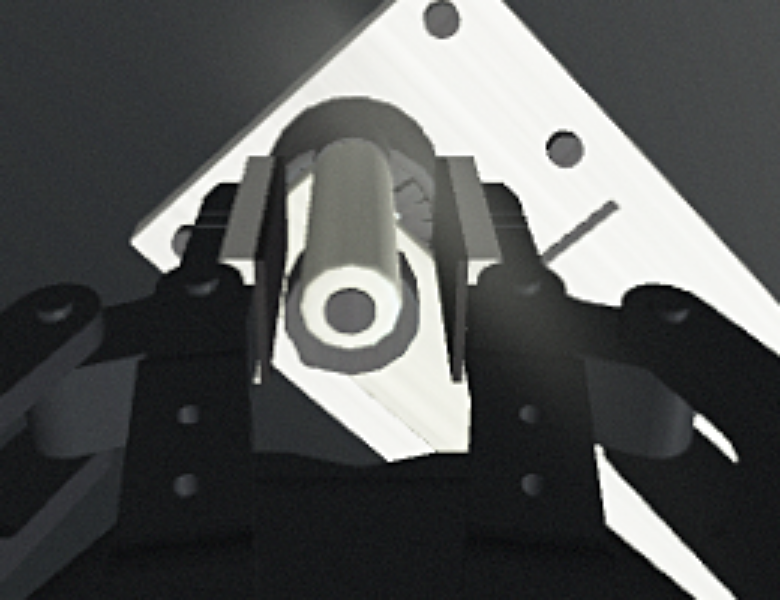

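View pics/s6c.png

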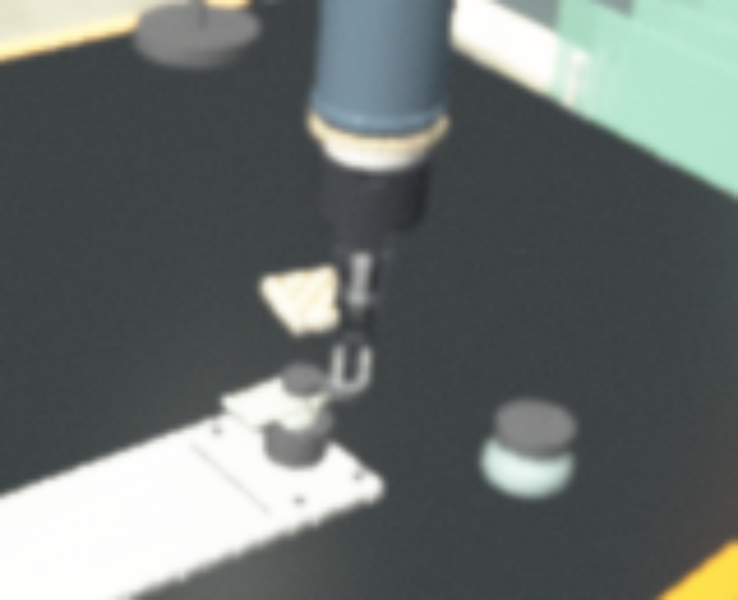

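The wrist crop shows the handle caged between the pads, top ring at (350,305), with its arm pointing to the hub. I'll push it backward, first by 40°, then in small steps while watching its height.

>>> drive_tool --increments '[{"slide": [-3.0, 0.1, 0], "turn": -0.087, "fingers": 28}, {"slide": [-5.9, 0.5, 0], "turn": -0.175, "fingers": 28}, {"slide": [-8.8, 1.2, 0], "turn": -0.262, "fingers": 28}, {"slide": [-11.6, 2.0, 0], "turn": -0.349, "fingers": 28}, {"slide": [-14.4, 3.2, 0], "turn": -0.436, "fingers": 28}, {"slide": [-17.0, 4.5, 0], "turn": -0.524, "fingers": 28}, {"slide": [-19.5, 6.1, 0], "turn": -0.611, "fingers": 28}, {"slide": [-21.9, 8.0, 0], "turn": -0.698, "fingers": 28}, {"slide": [-21.9, 8.0, 0], "turn": -0.698, "fingers": 28}]'

```text
time: 10.92
eef_pos: [0.5243, 0.2117, 0.0873]
tcp_rot: [-3.132, -0.013, -0.021]
contact_force: [-0.3, -0.1, 0.4]
gripper_width: 0.028
```

```bash
cat > m.py <<'E'
import sys
from h import *
C=np.array([.5212,.1775])
def meas(fn):
    im,d,c=shot('wrist',fn); T=tool()
    vv,uu=np.mgrid[180:340,190:310]; uu=uu.ravel(); vv=vv.ravel(); z=d[vv,uu]
    K=np.array([[c['f'],0,c['cx']],[0,c['f'],c['cy']],[0,0,1.]],float)
    q=cv2.undistortPoints(np.stack([uu,vv],1).astype(float)[:,None],K,np.array([float(c['k1']),0,0,0]))[:,0]
    X=np.c_[q*z[:,None],z,np.ones(len(z))]@c['P'].T; X=X[:,:3]
    L=(np.c_[X,np.ones(len(X))]@np.linalg.inv(T).T)[:,:3]  # tool coords
    ok=(z>0)&(abs(L[:,0])<.0145)&(abs(L[:,1])<.02)&(X[:,2]>.085)
    zz=X[ok,2]; h=np.sort(zz)[-15:] if ok.sum()>20 else [0]
    top=np.median(zz[zz>np.percentile(zz,97)-.006])
    tp=ok&(abs(X[:,2]-top)<.003); cen=(X[tp,:2].min(0)+X[tp,:2].max(0))/2
    print('ztop',top.round(4),'n',tp.sum(),'cen',cen.round(4),'pix',uu[tp].mean().round(1),vv[tp].mean().round(1),'r,ang',np.linalg.norm(cen-C).round(4),np.degrees(np.arctan2(*(cen-C)[::-1])).round(1))
    s=bot.state(); y=np.arctan2(T[1,0],T[0,0]); e=np.array(s['eef_pos']); w=e[:2]-C
    print('tcp',e.round(4),'r,ang',np.linalg.norm(w).round(4),np.degrees(np.arctan2(w[1],w[0])).round(1),'yaw',np.degrees(y).round(1),'F',s['contact_force'].round(1),'w',s['gripper_width'],'t',s['time'],'q7',s['qpos'][6].round(2))
    cv2.imwrite('pics/'+fn+'c.png',cv2.resize(im[160:380,130:390],(700,592))[:,:,::-1])
if __name__=='__main__': meas(sys.argv[1])
E
python3 m.py w7
```

```text
ztop 0.1667 n 570 cen [0.5233 0.2252] pix 246.6 330.8 r,ang 0.0478 87.5
tcp [0.5238 0.2115 0.0869] r,ang 0.0341 85.6 yaw -1.5 F [ 0.3 -0.   0.4] w 0.02799549626868872 t 10.9667 q7 -0.83
```

View pics/w7c.png

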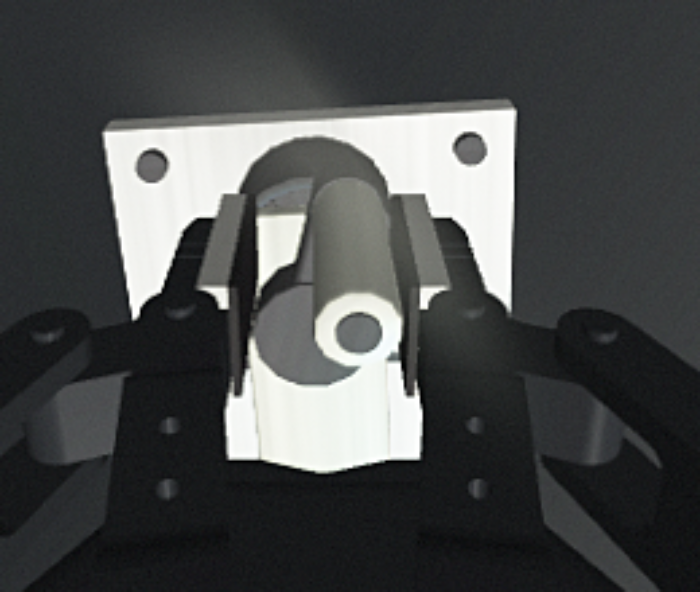

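```bash
sed -i 's/(X\[:,2\]>.085)/(X[:,2]>.085)\&(X[:,2]<.135)/' m.py; python3 m.py w8; python3 - <<'E'
from h import *
im,d,c=load('w8')
# hub disc top depth
print(dep(c,d,130+290/2.69,160+340/2.69), dep(c,d,130+335/2.69,160+330/2.69))
E
```

```text
ztop 0.1232 n 1051 cen [0.5232 0.2117] pix 257.1 280.7 r,ang 0.0342 86.7
tcp [0.5236 0.2114 0.0867] r,ang 0.034 86.0 yaw -1.6 F [-0.5 -0.3  0.1] w 0.027766644674943296 t 11.0167 q7 -0.84
[0.51548146 0.17768228 0.07878226] [0.52566681 0.21265561 0.12381386]
```

```bash
cat > arc.py <<'E'
import sys
from h import *
# python arc.py d1 d2 ... (deg, + backward/CCW), keep radius; turn=1 follow
def rows(ds,follow=True,C=(.5212,.1775),R=.034,lead=0,dz=0):
    T=tool(); e=T[:3,3]; a0=np.arctan2(e[1]-C[1],e[0]-C[0])
    for dd in ds:
        a=a0+np.radians(dd); X=np.array([C[0]+R*np.cos(a),C[1]+R*np.sin(a),e[2]])
        s=T[:3,:3].T@(X-e)*1000; print(dd,s.round(1),round(-np.radians(dd),3) if follow else 0)
if __name__=='__main__': rows([float(x) for x in sys.argv[1:]])
E
python3 arc.py 5 10 15 20; python3 - <<'E'
from h import *
im,d,c=load('w8'); h=onz(c,130+359/2.692,160+333/2.692,.1235); w=h[:2]-[.5212,.1775]; print(h,np.hypot(*w),np.degrees(np.arctan2(w[1],w[0])))
E
```

```text
5.0 [-3.  0. -0.] -0.087
10.0 [-5.9  0.3 -0.1] -0.175
15.0 [-8.8  0.8 -0.1] -0.262
20.0 [-11.7   1.6  -0.1] -0.349
[0.52964903 0.21173114 0.1235    ] 0.035258433629490674 76.1352041329346
```

>>> drive_tool --increments '[{"slide": [-3, 0, 0], "turn": -0.087, "fingers": 28}, {"slide": [-5.9, 0.3, 0], "turn": -0.175, "fingers": 28}, {"slide": [-8.8, 0.8, 0], "turn": -0.262, "fingers": 28}, {"slide": [-8.8, 0.8, 0], "turn": -0.262, "fingers": 28}]'

```text
time: 11.35
eef_pos: [0.5147, 0.2108, 0.0868]
tcp_rot: [-3.136, -0.013, 0.236]
contact_force: [-0.6, -0.1, -0.1]
gripper_width: 0.0282
```

```bash
python3 m.py w9; python3 arc.py 3 6 9
```

```text
ztop 0.1236 n 1054 cen [0.5141 0.2105] pix 257.9 281.2 r,ang 0.0338 102.1
tcp [0.5146 0.2107 0.0867] r,ang 0.0339 101.3 yaw 13.2 F [ 0.6 -0.9  1. ] w 0.02803452569525531 t 11.4 q7 -0.65
3.0 [-1.8 -0.1 -0. ] -0.052
6.0 [-3.6 -0.  -0. ] -0.105
9.0 [-5.3  0.1 -0.1] -0.157
```

>>> drive_tool --increments '[{"slide": [-1.8, 0, 0], "turn": -0.052, "fingers": 28}, {"slide": [-3.6, 0, 0], "turn": -0.105, "fingers": 28}, {"slide": [-3.6, 0, 0], "turn": -0.105, "fingers": 28}]'

```text
time: 11.65
eef_pos: [0.5113, 0.21, 0.0867]
tcp_rot: [-3.137, -0.014, 0.334]
contact_force: [1.5, 0.6, 0.8]
gripper_width: 0.0281
```

```bash
python3 m.py w10; python3 arc.py 3 6 9
```

```text
ztop 0.1237 n 1055 cen [0.5106 0.2103] pix 259.4 281.6 r,ang 0.0344 107.9
tcp [0.5113 0.2101 0.0867] r,ang 0.034 107.0 yaw 19.0 F [1.5 0.1 0.9] w 0.027639795340655752 t 11.7 q7 -0.57
3.0 [-1.8  0.  -0. ] -0.052
6.0 [-3.6  0.1 -0. ] -0.105
9.0 [-5.3  0.3 -0.1] -0.157
```

>>> drive_tool --increments '[{"slide": [-1.8, 0, 0], "turn": -0.052, "fingers": 28}, {"slide": [-3.6, 0.1, 0], "turn": -0.105, "fingers": 28}, {"slide": [-3.6, 0.1, 0], "turn": -0.105, "fingers": 28}]'

```text
time: 11.95
eef_pos: [0.5081, 0.209, 0.0868]
tcp_rot: [-3.138, -0.014, 0.435]
contact_force: [2.3, -0.0, 0.4]
gripper_width: 0.0281
```

```bash
python3 m.py w11; python3 arc.py 6
```

```text
ztop 0.1238 n 1050 cen [0.5074 0.2085] pix 258.7 281.9 r,ang 0.034 114.0
tcp [0.508  0.2089 0.0868] r,ang 0.0341 112.8 yaw 24.8 F [0.2 0.9 0.7] w 0.028294369522593153 t 12.0 q7 -0.49
6.0 [-3.6  0.1 -0.1] -0.105
```

>>> drive_tool --increments '[{"slide": [-1.8, 0, 0], "turn": -0.052, "fingers": 28}, {"slide": [-3.6, 0.1, 0], "turn": -0.105, "fingers": 28}, {"slide": [-3.6, 0.1, 0], "turn": -0.105, "fingers": 28}]'

```text
time: 12.25
eef_pos: [0.5049, 0.2075, 0.0869]
tcp_rot: [-3.139, -0.015, 0.536]
contact_force: [0.2, 1.4, 1.1]
gripper_width: 0.028
```

```bash
python3 m.py w12; python3 arc.py 6
```

```text
ztop 0.124 n 1044 cen [0.5043 0.2071] pix 258.9 282.3 r,ang 0.0341 119.7
tcp [0.5049 0.2075 0.0868] r,ang 0.0341 118.5 yaw 30.6 F [1.9 0.4 1. ] w 0.02825514766791992 t 12.3 q7 -0.42
6.0 [-3.6  0.2 -0.1] -0.105
```

>>> drive_tool --increments '[{"slide": [-1.8, 0, 0], "turn": -0.052, "fingers": 28}, {"slide": [-3.6, 0.2, 0], "turn": -0.105, "fingers": 28}, {"slide": [-3.6, 0.2, 0], "turn": -0.105, "fingers": 28}]'

```text
time: 12.55
eef_pos: [0.502, 0.2057, 0.0869]
tcp_rot: [-3.14, -0.015, 0.637]
contact_force: [1.9, 1.1, 1.8]
gripper_width: 0.0279
```

```bash
python3 m.py w13; python3 arc.py 6
```

```text
ztop 0.1241 n 1049 cen [0.5017 0.2052] pix 258.9 282.5 r,ang 0.0338 125.2
tcp [0.502  0.2056 0.0869] r,ang 0.0341 124.4 yaw 36.4 F [0.6 1.4 1.2] w 0.027801237575506763 t 12.6 q7 -0.34
6.0 [-3.6  0.1 -0.1] -0.105
```

>>> drive_tool --increments '[{"slide": [-1.8, 0, 0], "turn": -0.052, "fingers": 28}, {"slide": [-3.6, 0.2, 0], "turn": -0.105, "fingers": 28}, {"slide": [-3.6, 0.2, 0], "turn": -0.105, "fingers": 28}]'

```text
time: 12.85
eef_pos: [0.4993, 0.2035, 0.0869]
tcp_rot: [-3.141, -0.015, 0.739]
contact_force: [1.0, 1.4, 1.4]
gripper_width: 0.028
```

```bash
python3 m.py w14; python3 arc.py 6
```

```text
ztop 0.1242 n 1037 cen [0.4986 0.2032] pix 258.8 282.8 r,ang 0.0342 131.3
tcp [0.4992 0.2035 0.0869] r,ang 0.034 130.3 yaw 42.2 F [1.6 1.9 2.5] w 0.028073788192622972 t 12.9 q7 -0.26
6.0 [-3.6  0.1 -0.1] -0.105
```

>>> drive_tool --increments '[{"slide": [-1.8, 0, 0], "turn": -0.052, "fingers": 28}, {"slide": [-3.6, 0.1, 0], "turn": -0.105, "fingers": 28}, {"slide": [-3.6, 0.1, 0], "turn": -0.105, "fingers": 28}]'

```text
time: 13.15
eef_pos: [0.4966, 0.2011, 0.0868]
tcp_rot: [3.14, -0.015, 0.84]
contact_force: [1.1, 1.9, 1.0]
gripper_width: 0.0279
```

```bash
python3 m.py w15; python3 arc.py 6
```

```text
ztop 0.1243 n 1041 cen [0.4959 0.2009] pix 258.6 283.2 r,ang 0.0345 137.2
tcp [0.4965 0.201  0.0868] r,ang 0.0341 136.5 yaw 48.0 F [1.7 0.4 1.1] w 0.02790263380551013 t 13.2 q7 -0.18
6.0 [-3.6  0.2 -0.1] -0.105
```

>>> drive_tool --increments '[{"slide": [-1.8, 0, 0], "turn": -0.052, "fingers": 28}, {"slide": [-3.6, 0.1, 0], "turn": -0.105, "fingers": 28}, {"slide": [-3.6, 0.1, 0], "turn": -0.105, "fingers": 28}]'

```text
time: 13.45
eef_pos: [0.4941, 0.1983, 0.0868]
tcp_rot: [3.139, -0.014, 0.941]
contact_force: [0.6, 2.1, 0.8]
gripper_width: 0.0282
```

```bash
python3 m.py w16; python3 arc.py 6
```

```text
ztop 0.1245 n 1042 cen [0.4935 0.198 ] pix 259.3 283.8 r,ang 0.0345 143.5
tcp [0.494  0.1983 0.0867] r,ang 0.0342 142.6 yaw 53.8 F [1.1 1.2 2.4] w 0.02816387050777321 t 13.5 q7 -0.1
6.0 [-3.6  0.3 -0. ] -0.105
```

View pics/w16c.png

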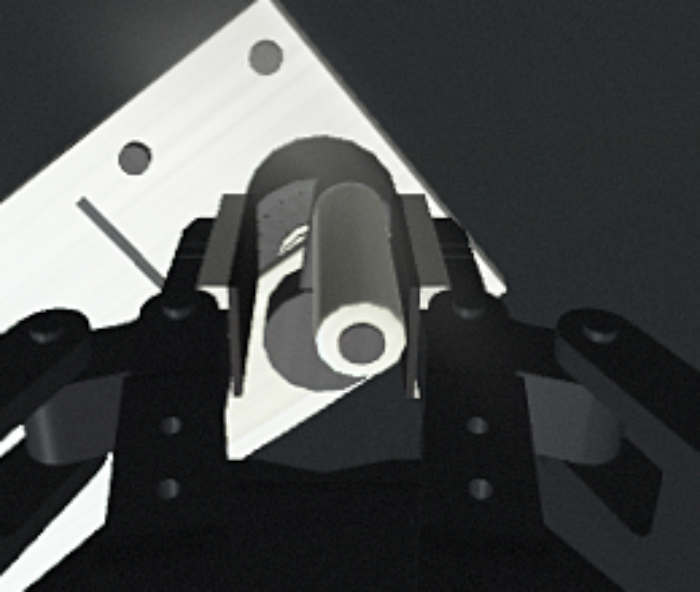

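The handle is still caged against the right pad (ring at (362,343)) and is rising steadily as expected. I'll continue.

>>> drive_tool --increments '[{"slide": [-1.8, 0.1, 0], "turn": -0.052, "fingers": 28}, {"slide": [-3.6, 0.3, 0], "turn": -0.105, "fingers": 28}, {"slide": [-3.6, 0.3, 0], "turn": -0.105, "fingers": 28}]'

```text
time: 13.75
eef_pos: [0.4921, 0.1953, 0.0867]
tcp_rot: [3.138, -0.014, 1.042]
contact_force: [1.0, 2.3, 1.5]
gripper_width: 0.0275
```

```bash
python3 m.py w17; python3 arc.py 6
```

```text
ztop 0.1246 n 1039 cen [0.4914 0.195 ] pix 259.5 284.2 r,ang 0.0346 149.5
tcp [0.492  0.1953 0.0866] r,ang 0.0342 148.6 yaw 59.6 F [1.3 1.4 2. ] w 0.028088043920137754 t 13.8 q7 -0.02
6.0 [-3.6  0.3 -0. ] -0.105
```

>>> drive_tool --increments '[{"slide": [-1.8, 0.1, 0], "turn": -0.052, "fingers": 28}, {"slide": [-3.6, 0.3, 0], "turn": -0.105, "fingers": 28}, {"slide": [-3.6, 0.3, 0], "turn": -0.105, "fingers": 28}]'

```text
time: 14.05
eef_pos: [0.4904, 0.1921, 0.0866]
tcp_rot: [3.137, -0.013, 1.143]
contact_force: [0.4, 1.7, 1.4]
gripper_width: 0.0278
```

```bash
python3 m.py w18; python3 arc.py 6
```

```text
ztop 0.1248 n 1039 cen [0.4895 0.1917] pix 259.0 284.7 r,ang 0.0347 155.9
tcp [0.4903 0.1919 0.0865] r,ang 0.0341 155.0 yaw 65.4 F [0.1 2.2 1. ] w 0.027785070318578145 t 14.1 q7 0.07
6.0 [-3.6  0.3 -0. ] -0.105
```

>>> drive_tool --increments '[{"slide": [-1.8, 0.1, 0], "turn": -0.052, "fingers": 28}, {"slide": [-3.6, 0.3, 0], "turn": -0.105, "fingers": 28}, {"slide": [-3.6, 0.3, 0], "turn": -0.105, "fingers": 28}]'

```text
time: 14.35
eef_pos: [0.489, 0.1886, 0.0864]
tcp_rot: [3.137, -0.012, 1.245]
contact_force: [0.9, 1.8, 1.4]
gripper_width: 0.0278
```

```bash
python3 m.py w19; python3 arc.py 6
```

```text
ztop 0.1248 n 1037 cen [0.4889 0.1882] pix 259.6 285.3 r,ang 0.034 161.7
tcp [0.4889 0.1885 0.0864] r,ang 0.0341 161.2 yaw 71.2 F [0.5 2.4 2.4] w 0.02797074307337304 t 14.4 q7 0.15
6.0 [-3.6  0.3 -0. ] -0.105
```

>>> drive_tool --increments '[{"slide": [-1.8, 0.1, 0], "turn": -0.052, "fingers": 28}, {"slide": [-3.6, 0.3, 0], "turn": -0.105, "fingers": 28}, {"slide": [-3.6, 0.3, 0], "turn": -0.105, "fingers": 28}]'

```text
time: 14.65
eef_pos: [0.4879, 0.185, 0.0862]
tcp_rot: [3.136, -0.011, 1.346]
contact_force: [0.1, 3.6, 1.5]
gripper_width: 0.0279
```

```bash
python3 m.py w20; python3 arc.py 6
```

```text
ztop 0.1249 n 1035 cen [0.4876 0.1844] pix 259.8 285.9 r,ang 0.0343 168.3
tcp [0.4878 0.1849 0.0862] r,ang 0.0342 167.5 yaw 77.0 F [-0.7  2.   1.3] w 0.028072115778897178 t 14.7 q7 0.23
6.0 [-3.5  0.4 -0. ] -0.105
```

>>> drive_tool --increments '[{"slide": [-1.8, 0.1, 0], "turn": -0.052, "fingers": 28}, {"slide": [-3.6, 0.4, 0], "turn": -0.105, "fingers": 28}, {"slide": [-3.6, 0.4, 0], "turn": -0.105, "fingers": 28}]'

```text
time: 14.95
eef_pos: [0.4872, 0.1811, 0.0861]
tcp_rot: [3.135, -0.01, 1.447]
contact_force: [-0.2, 1.4, 0.9]
gripper_width: 0.0281
```

```bash
python3 m.py w21; python3 arc.py 6
```

```text
ztop 0.1251 n 1032 cen [0.4864 0.1807] pix 259.1 286.7 r,ang 0.035 174.7
tcp [0.487  0.1809 0.086 ] r,ang 0.0343 174.3 yaw 82.7 F [0.9 1.  1.4] w 0.027877174799611184 t 15.0 q7 0.32
6.0 [-3.5  0.6 -0. ] -0.105
```

>>> drive_tool --increments '[{"slide": [-1.8, 0.1, 0], "turn": -0.052, "fingers": 28}, {"slide": [-3.6, 0.3, 0], "turn": -0.105, "fingers": 28}, {"slide": [-3.6, 0.3, 0], "turn": -0.105, "fingers": 28}]'

```text
time: 15.25
eef_pos: [0.4867, 0.1772, 0.0858]
tcp_rot: [3.135, -0.009, 1.548]
contact_force: [0.0, 2.2, 1.1]
gripper_width: 0.0282
```

```bash
python3 m.py w22; python3 arc.py 6
```

```text
ztop 0.1252 n 1023 cen [0.4869 0.1768] pix 260.5 287.8 r,ang 0.0343 -178.9
tcp [0.4867 0.1772 0.0858] r,ang 0.0345 -179.4 yaw 88.5 F [-0.1  2.   1. ] w 0.02807655017883629 t 15.3 q7 0.41
6.0 [-3.5  0.9 -0. ] -0.105
```

>>> drive_tool --increments '[{"slide": [-1.8, 0.4, -0.5], "turn": -0.052, "fingers": 28}, {"slide": [-3.5, 0.9, -1], "turn": -0.105, "fingers": 28}, {"slide": [-3.5, 0.9, -1], "turn": -0.105, "fingers": 28}]'

```text
time: 15.55
eef_pos: [0.487, 0.1726, 0.0863]
tcp_rot: [3.136, -0.007, 1.648]
contact_force: [0.1, -0.2, 0.1]
gripper_width: 0.0281
```

```bash
python3 m.py w23; python3 arc.py 6
```

```text
ztop 0.1253 n 1036 cen [0.4867 0.1724] pix 260.6 287.2 r,ang 0.0349 -171.5
tcp [0.4871 0.1727 0.0863] r,ang 0.0345 -172.0 yaw 94.3 F [ 0.8 -0.4 -0.2] w 0.028258988372261144 t 15.6 q7 0.5
6.0 [-3.5  0.9 -0. ] -0.105
```

>>> drive_tool --increments '[{"slide": [-1.8, 0.2, 0], "turn": -0.052, "fingers": 28}, {"slide": [-3.5, 0.6, 0], "turn": -0.105, "fingers": 28}, {"slide": [-3.5, 0.6, 0], "turn": -0.105, "fingers": 28}]'

```text
time: 15.85
eef_pos: [0.4877, 0.1684, 0.0859]
tcp_rot: [3.136, -0.005, 1.749]
contact_force: [-0.4, -0.3, -0.6]
gripper_width: 0.0281
```

```bash
python3 m.py w24; python3 arc.py 6
```

```text
ztop 0.1231 n 214 cen [0.4873 0.1682] pix 255.1 284.7 r,ang 0.0351 -164.7
tcp [0.4877 0.1686 0.086 ] r,ang 0.0347 -165.2 yaw 100.1 F [-0.   0.5  0.7] w 0.027836065925304517 t 15.9 q7 0.59
6.0 [-3.5  1.2 -0. ] -0.105
```

View pics/w24c.png

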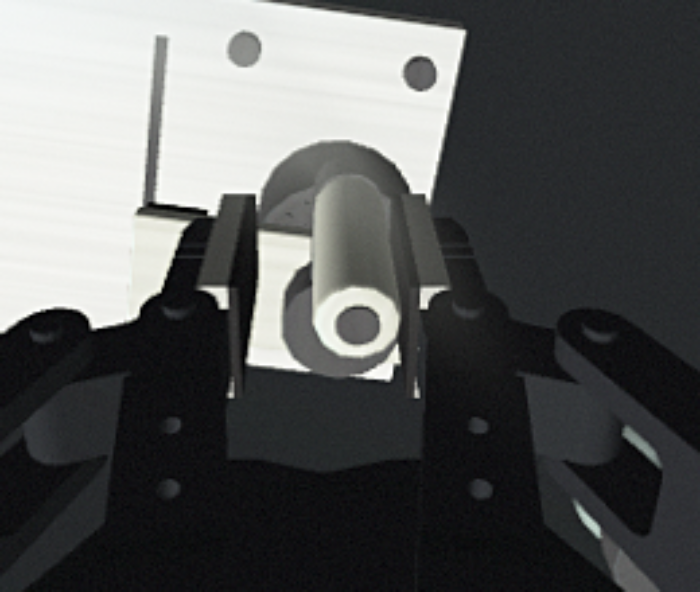

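```bash
python3 - <<'E'
from h import *
C=np.array([.5212,.1775])
for f,u,v in [('w23',0,0),('w24',357,323)]:
    im,d,c=load(f)
    if u==0: continue
    U,V=130+u/2.692,160+v/2.692
    for du,dv in [(0,-9),(11,2),(-10,2),(0,8),(0,0)]: print(f,dep(c,d,U+du,V+dv).round(4))
    h=onz(c,U,V,.116); w=h[:2]-C; print(h,np.hypot(*w),np.degrees(np.arctan2(w[1],w[0])))
    print('hub',dep(c,d,130+305/2.692,160+345/2.692))
im,d,c=load('w22');print('hub before',dep(c,d,130+290/2.692,160+345/2.692))
E
```

```text
w24 [0.4829 0.1735 0.1173]
w24 [0.4884 0.1799 0.1167]
w24 [0.4893 0.1699 0.1179]
w24 [0.4924 0.1753 0.1171]
w24 [0.4875 0.1743 0.1177]
[0.48874592 0.17466355 0.116     ] 0.03257780027733536 -175.00510111678432
hub [0.52803175 0.17133199 0.07287938]
hub before [0.520139   0.16897379 0.08138852]
```

The handle has dropped: the ring moved to crop (357,323), its top fell from 0.125 to 0.117 m, and the hub from 0.0814 to 0.0729 m. That is 8.5 mm, matching the spec. The drop came at a handle angle of about 180–186°. I'll centre on it and close.

>>> drive_tool --increments '[{"slide": [3, 1, 3], "turn": 0, "fingers": 28}, {"slide": [6, 2, 6], "turn": 0, "fingers": 28}, {"slide": [6, 2, 6], "turn": 0, "fingers": 28}, {"slide": [6, 2, 6], "turn": 0, "fingers": 8}, {"slide": [6, 2, 6], "turn": 0, "fingers": 8}, {"slide": [6, 2, 6], "turn": 0, "fingers": 8}, {"slide": [6, 2, 6], "turn": 0, "fingers": 8}]' --newtons 40

```text
time: 16.48
eef_pos: [0.4885, 0.1751, 0.08]
tcp_rot: [3.136, -0.006, 1.746]
contact_force: [-0.9, 2.2, -0.6]
gripper_width: 0.0151
```

```bash
python3 m.py w25; cat > lead.py <<'E'
import sys
from h import *
C=np.array([.5222,.1785]); 
def rows(angs,zt):
    T=tool(); e=T[:3,3]; w=e[:2]-C; print('now ang',np.degrees(np.arctan2(w[1],w[0])).round(1),'r',np.hypot(*w).round(4),e.round(4),bot.state()['contact_force'].round(1),bot.state()['gripper_width'])
    for i,a in enumerate(angs):
        X=np.append(C+.034*np.array([np.cos(np.radians(a)),np.sin(np.radians(a))]),e[2]-zt*(i+1)/len(angs))
        print(a,(T[:3,:3].T@(X-e)*1000).round(1).tolist())
if __name__=='__main__': rows([float(x) for x in sys.argv[2:]],float(sys.argv[1])/1000)
E
python3 lead.py 1.2 183 178 173 168 163 158 153 148 143
```

```text
ztop 0.1302 n 373 cen [0.4864 0.1727] pix 251.3 290.8 r,ang 0.0351 -172.1
tcp [0.4885 0.1751 0.0801] r,ang 0.0328 -175.9 yaw 100.1 F [-0.1  2.5 -1. ] w 0.015127051339797136 t 16.5333 q7 0.57
now ang -174.3 r 0.0339 [0.4885 0.1751 0.0801] [-0.1  2.5 -1. ] 0.015127051339797136
183.0 [1.6, 0.0, 0.1]
178.0 [4.5, 0.5, 0.3]
173.0 [7.4, 1.3, 0.5]
168.0 [10.2, 2.3, 0.6]
163.0 [12.9, 3.5, 0.8]
158.0 [15.5, 5.0, 0.9]
153.0 [17.9, 6.6, 1.1]
148.0 [20.2, 8.5, 1.2]
143.0 [22.3, 10.6, 1.4]
```

View pics/w25c.png

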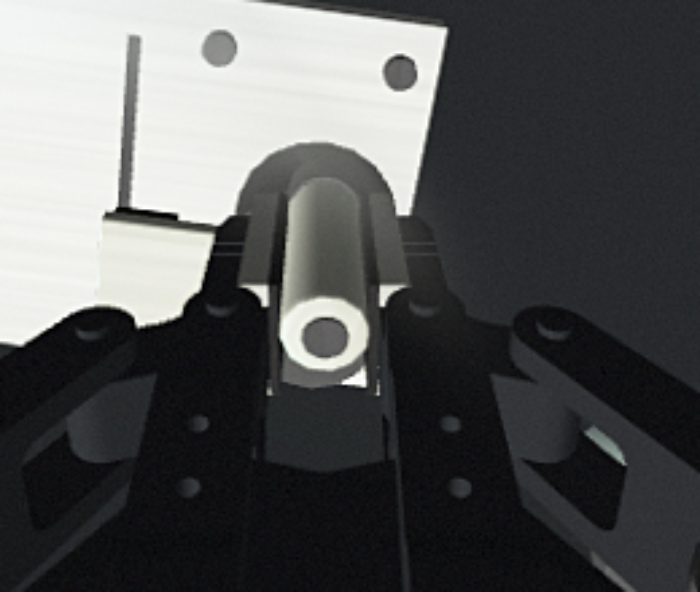

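Gripped at 15.1 mm, at an angle of 185.7°. Now I'll lead it forward (clockwise), following the pitch down.

>>> drive_tool --increments '[{"slide": [1.6, 0.0, 0.1], "turn": 0, "fingers": 8}, {"slide": [4.5, 0.5, 0.2], "turn": 0, "fingers": 8}, {"slide": [7.4, 1.3, 0.3], "turn": 0, "fingers": 8}, {"slide": [10.2, 2.3, 0.5], "turn": 0, "fingers": 8}, {"slide": [12.9, 3.5, 0.6], "turn": 0, "fingers": 8}, {"slide": [15.5, 5.0, 0.7], "turn": 0, "fingers": 8}, {"slide": [17.9, 6.6, 0.9], "turn": 0, "fingers": 8}, {"slide": [20.2, 8.5, 1.0], "turn": 0, "fingers": 8}, {"slide": [22.3, 10.6, 1.1], "turn": 0, "fingers": 8}]'

```text
time: 17.28
eef_pos: [0.495, 0.1993, 0.079]
tcp_rot: [3.137, -0.006, 1.747]
contact_force: [-1.7, -2.1, -0.9]
gripper_width: 0.0153
```

```bash
python3 lead.py 1.3 138 133 128 123 118 113 108 103 98 93
```

```text
now ang 142.6 r 0.0342 [0.495  0.1993 0.079 ] [-1.7 -2.1 -0.9] 0.01534187962196171
138.0 [1.6, 2.2, 0.2]
133.0 [3.3, 4.7, 0.3]
128.0 [4.8, 7.2, 0.5]
123.0 [6.1, 9.9, 0.6]
118.0 [7.1, 12.7, 0.8]
113.0 [7.9, 15.5, 0.9]
108.0 [8.4, 18.5, 1.1]
103.0 [8.7, 21.4, 1.2]
98.0 [8.7, 24.4, 1.3]
93.0 [8.5, 27.3, 1.5]
```

>>> drive_tool --increments '[{"slide": [1.6, 2.2, 0.1], "turn": 0, "fingers": 8}, {"slide": [3.3, 4.7, 0.3], "turn": 0, "fingers": 8}, {"slide": [4.8, 7.2, 0.4], "turn": 0, "fingers": 8}, {"slide": [6.1, 9.9, 0.6], "turn": 0, "fingers": 8}, {"slide": [7.1, 12.7, 0.7], "turn": 0, "fingers": 8}, {"slide": [7.9, 15.5, 0.9], "turn": 0, "fingers": 8}, {"slide": [8.4, 18.5, 1.0], "turn": 0, "fingers": 8}, {"slide": [8.7, 21.4, 1.2], "turn": 0, "fingers": 8}, {"slide": [8.7, 24.4, 1.3], "turn": 0, "fingers": 8}, {"slide": [8.5, 27.3, 1.4], "turn": 0, "fingers": 8}]'

```text
time: 18.12
eef_pos: [0.5207, 0.2129, 0.0778]
tcp_rot: [3.136, -0.007, 1.747]
contact_force: [-1.8, 1.9, -1.7]
gripper_width: 0.0148
```

```bash
python3 lead.py 1.3 88 83 78 73 68 63 58 53 48 43
```

```text
now ang 92.4 r 0.0344 [0.5207 0.2129 0.0778] [-1.8  1.9 -1.7] 0.014849184229699875
88.0 [-0.9, 2.5, 0.1]
83.0 [-1.6, 5.4, 0.3]
78.0 [-2.6, 8.2, 0.4]
73.0 [-3.9, 10.9, 0.6]
68.0 [-5.3, 13.5, 0.7]
63.0 [-7.0, 15.9, 0.8]
58.0 [-8.9, 18.2, 0.9]
53.0 [-11.0, 20.3, 1.1]
48.0 [-13.3, 22.2, 1.2]
43.0 [-15.7, 24.0, 1.3]
```

>>> drive_tool --increments '[{"slide": [-0.9, 2.5, 0.1], "turn": 0, "fingers": 8}, {"slide": [-1.6, 5.4, 0.3], "turn": 0, "fingers": 8}, {"slide": [-2.6, 8.2, 0.4], "turn": 0, "fingers": 8}, {"slide": [-3.9, 10.9, 0.6], "turn": 0, "fingers": 8}, {"slide": [-5.3, 13.5, 0.7], "turn": 0, "fingers": 8}, {"slide": [-7.0, 15.9, 0.8], "turn": 0, "fingers": 8}, {"slide": [-8.9, 18.2, 0.9], "turn": 0, "fingers": 8}, {"slide": [-11.0, 20.3, 1.1], "turn": 0, "fingers": 8}, {"slide": [-13.3, 22.2, 1.2], "turn": 0, "fingers": 8}, {"slide": [-15.7, 24.0, 1.3], "turn": 0, "fingers": 8}]'

```text
time: 18.95
eef_pos: [0.5476, 0.2016, 0.0767]
tcp_rot: [3.136, -0.007, 1.747]
contact_force: [0.3, 2.9, -1.4]
gripper_width: 0.0147
```

```bash
python3 lead.py 1.3 38 33 28 23 18 13 8 3 -2 -7
```

```text
now ang 42.3 r 0.0343 [0.5476 0.2016 0.0767] [ 0.3  2.9 -1.4] 0.014726522224428442
38.0 [-2.4, 1.0, 0.1]
33.0 [-5.1, 2.3, 0.2]
28.0 [-7.8, 3.3, 0.4]
23.0 [-10.7, 4.1, 0.5]
18.0 [-13.6, 4.6, 0.6]
13.0 [-16.6, 4.9, 0.7]
8.0 [-19.5, 4.9, 0.8]
3.0 [-22.5, 4.7, 0.9]
-2.0 [-25.4, 4.2, 1.0]
-7.0 [-28.3, 3.4, 1.1]
```

>>> drive_tool --increments '[{"slide": [-2.4, 1.0, 0.2], "turn": 0, "fingers": 8}, {"slide": [-5.1, 2.3, 0.3], "turn": 0, "fingers": 8}, {"slide": [-7.8, 3.3, 0.5], "turn": 0, "fingers": 8}, {"slide": [-10.7, 4.1, 0.6], "turn": 0, "fingers": 8}, {"slide": [-13.6, 4.6, 0.7], "turn": 0, "fingers": 8}, {"slide": [-16.6, 4.9, 0.8], "turn": 0, "fingers": 8}, {"slide": [-19.5, 4.9, 0.9], "turn": 0, "fingers": 8}, {"slide": [-22.5, 4.7, 1.0], "turn": 0, "fingers": 8}, {"slide": [-25.4, 4.2, 1.2], "turn": 0, "fingers": 8}, {"slide": [-28.3, 3.4, 1.3], "turn": 0, "fingers": 8}]'

```text
time: 19.78
eef_pos: [0.5559, 0.1741, 0.0752]
tcp_rot: [3.136, -0.007, 1.747]
contact_force: [0.7, 2.3, -1.2]
gripper_width: 0.0154
```

```bash
python3 lead.py 1.3 -12 -17 -22 -27 -32 -37 -42 -47 -52 -57; python3 m.py w26
```

```text
now ang -7.5 r 0.034 [0.5559 0.1741 0.0752] [ 0.7  2.3 -1.2] 0.015371523213694019
-12.0 [-2.5, -0.9, 0.1]
-17.0 [-5.2, -2.2, 0.2]
-22.0 [-7.8, -3.6, 0.3]
-27.0 [-10.2, -5.3, 0.4]
-32.0 [-12.5, -7.2, 0.5]
-37.0 [-14.6, -9.3, 0.6]
-42.0 [-16.6, -11.5, 0.7]
-47.0 [-18.3, -14.0, 0.8]
-52.0 [-19.8, -16.5, 0.9]
-57.0 [-21.1, -19.2, 1.0]
ztop 0.1308 n 334 cen [0.5539 0.1707] pix 244.7 292.8 r,ang 0.0334 -11.7
tcp [0.5558 0.1731 0.0751] r,ang 0.0349 -7.2 yaw 100.1 F [-0.5 -0.6 -0.5] w 0.015049091781044967 t 19.8333 q7 0.67
```

View pics/w26c.png

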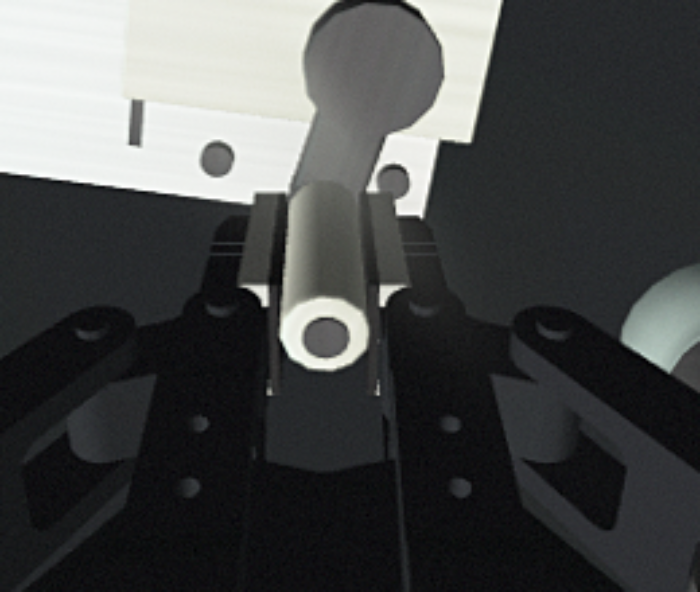

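The handle is still seated the same way in the pads (ring at (325,336)) and the crank arm is following. I'll continue.

>>> drive_tool --increments '[{"slide": [-3.3, -0.9, 0.1], "turn": 0, "fingers": 8}, {"slide": [-6.0, -2.2, 0.2], "turn": 0, "fingers": 8}, {"slide": [-8.6, -3.6, 0.3], "turn": 0, "fingers": 8}, {"slide": [-11.0, -5.3, 0.4], "turn": 0, "fingers": 8}, {"slide": [-13.3, -7.2, 0.5], "turn": 0, "fingers": 8}, {"slide": [-15.0, -9.3, 0.6], "turn": 0, "fingers": 8}, {"slide": [-16.8, -11.5, 0.7], "turn": 0, "fingers": 8}, {"slide": [-18.3, -14.0, 0.8], "turn": 0, "fingers": 8}, {"slide": [-19.8, -16.5, 0.9], "turn": 0, "fingers": 8}, {"slide": [-20.9, -19.0, 1.0], "turn": 0, "fingers": 8}]'

```text
time: 20.67
eef_pos: [0.5404, 0.1499, 0.0739]
tcp_rot: [3.136, -0.007, 1.747]
contact_force: [-0.3, 5.7, -2.1]
gripper_width: 0.0146
```

```bash
python3 lead.py 1.3 -62 -67 -72 -77 -82 -87 -92 -97 -102 -107
```

```text
now ang -57.6 r 0.0339 [0.5404 0.1499 0.0739] [-0.3  5.7 -2.1] 0.014569742383588002
-62.0 [-1.0, -2.4, 0.1]
-67.0 [-1.8, -5.3, 0.2]
-72.0 [-2.3, -8.2, 0.3]
-77.0 [-2.6, -11.2, 0.4]
-82.0 [-2.6, -14.1, 0.6]
-87.0 [-2.4, -17.1, 0.7]
-92.0 [-1.9, -20.0, 0.8]
-97.0 [-1.1, -22.9, 0.9]
-102.0 [-0.1, -25.7, 1.0]
-107.0 [1.1, -28.4, 1.2]
```

>>> drive_tool --increments '[{"slide": [-1.0, -2.4, 0.1], "turn": 0, "fingers": 8}, {"slide": [-1.8, -5.3, 0.2], "turn": 0, "fingers": 8}, {"slide": [-2.3, -8.2, 0.3], "turn": 0, "fingers": 8}, {"slide": [-2.6, -11.2, 0.4], "turn": 0, "fingers": 8}, {"slide": [-2.6, -14.1, 0.5], "turn": 0, "fingers": 8}, {"slide": [-2.4, -17.1, 0.6], "turn": 0, "fingers": 8}, {"slide": [-1.9, -20.0, 0.8], "turn": 0, "fingers": 8}, {"slide": [-1.1, -22.9, 0.9], "turn": 0, "fingers": 8}, {"slide": [-0.1, -25.7, 1.0], "turn": 0, "fingers": 8}, {"slide": [1.1, -28.4, 1.1], "turn": 0, "fingers": 8}]'

```text
time: 21.5
eef_pos: [0.5128, 0.1461, 0.0728]
tcp_rot: [3.134, -0.008, 1.747]
contact_force: [3.4, 4.1, -3.3]
gripper_width: 0.015
```

```bash
python3 lead.py 1.3 -112 -117 -122 -127 -132 -137 -142 -147 -152 -157; python3 m.py w27
```

```text
now ang -106.1 r 0.0338 [0.5128 0.1461 0.0728] [ 3.4  4.1 -3.3] 0.015015177183720906
-112.0 [1.5, -3.2, 0.1]
-117.0 [3.2, -5.6, 0.2]
-122.0 [5.1, -7.9, 0.4]
-127.0 [7.1, -10.0, 0.5]
-132.0 [9.4, -11.9, 0.6]
-137.0 [11.8, -13.7, 0.8]
-142.0 [14.4, -15.2, 0.9]
-147.0 [17.0, -16.4, 1.1]
-152.0 [19.8, -17.5, 1.2]
-157.0 [22.7, -18.3, 1.3]
ztop 0.1287 n 340 cen [0.5107 0.1438] pix 252.6 292.0 r,ang 0.0353 -107.3
tcp [0.5122 0.1463 0.0728] r,ang 0.0325 -106.0 yaw 100.1 F [ 0.9  4.8 -2.7] w 0.015189431946871156 t 21.55 q7 0.64
```

View pics/w27c.png

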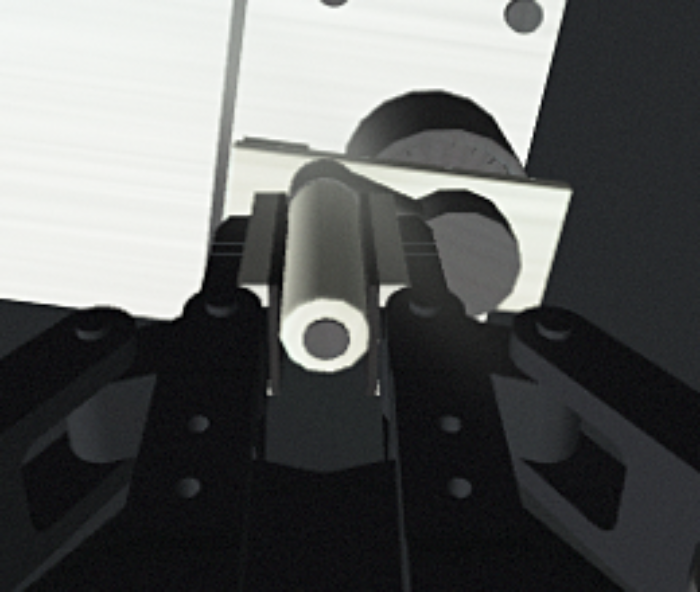

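>>> drive_tool --increments '[{"slide": [1.5, -3.2, 0.1], "turn": 0, "fingers": 8}, {"slide": [3.2, -5.6, 0.2], "turn": 0, "fingers": 8}, {"slide": [5.1, -7.9, 0.4], "turn": 0, "fingers": 8}, {"slide": [7.1, -10.0, 0.5], "turn": 0, "fingers": 8}, {"slide": [9.4, -11.9, 0.6], "turn": 0, "fingers": 8}, {"slide": [11.8, -13.7, 0.8], "turn": 0, "fingers": 8}, {"slide": [14.4, -15.2, 0.9], "turn": 0, "fingers": 8}, {"slide": [17.0, -16.4, 1.1], "turn": 0, "fingers": 8}, {"slide": [19.8, -17.5, 1.2], "turn": 0, "fingers": 8}, {"slide": [22.7, -18.3, 1.3], "turn": 0, "fingers": 8}]'

```text
time: 22.38
eef_pos: [0.4912, 0.1645, 0.0716]
tcp_rot: [3.134, -0.006, 1.746]
contact_force: [5.4, 1.2, -3.5]
gripper_width: 0.0152
```

```bash
python3 lead.py 0.5 -162 -167 -172 -175 -177
```

```text
now ang -155.7 r 0.034 [0.4912 0.1645 0.0716] [ 5.4  1.2 -3.5] 0.015231122747474353
-162.0 [3.7, -0.7, 0.1]
-167.0 [6.6, -1.0, 0.2]
-172.0 [9.6, -1.0, 0.4]
-175.0 [11.3, -0.9, 0.5]
-177.0 [12.5, -0.8, 0.6]
```

>>> drive_tool --increments '[{"slide": [3.7, -0.7, 0.1], "turn": 0, "fingers": 8}, {"slide": [6.6, -1.0, 0.2], "turn": 0, "fingers": 8}, {"slide": [9.6, -1.0, 0.4], "turn": 0, "fingers": 8}, {"slide": [11.5, -0.9, 0.5], "turn": 0, "fingers": 8}, {"slide": [12.5, -0.8, 0.6], "turn": 0, "fingers": 8}, {"slide": [12.5, -0.8, 0.6], "turn": 0, "fingers": 8}, {"slide": [12.5, -0.8, 0.6], "turn": 0, "fingers": 8}, {"slide": [12.5, -0.8, 0.6], "turn": 0, "fingers": 8}]'

```text
time: 23.05
eef_pos: [0.4882, 0.1768, 0.0711]
tcp_rot: [3.134, -0.006, 1.746]
contact_force: [3.2, -0.7, -1.7]
gripper_width: 0.0148
```

```bash
python3 lead.py 0 -177; python3 m.py w28; python3 - <<'E'
from h import *
print(bot.state()['dq'].round(3))
im,d,c=load('w28')
for v in (340,350,360): print(dep(c,d,130+295/2.692,160+v/2.692).round(4))
im,d,c=shot('scene','s9'); cv2.imwrite('pics/s9c.png',cv2.resize(im[90:290,90:400],(800,516))[:,:,::-1])
E
```

```text
now ang -177.1 r 0.034 [0.4882 0.1768 0.0711] [ 3.2 -0.7 -1.7] 0.014823449531025547
-177.0 [-0.0, 0.0, -0.0]
ztop 0.1274 n 338 cen [0.4861 0.1743] pix 249.1 293.1 r,ang 0.0352 -174.8
tcp [0.4882 0.1767 0.071 ] r,ang 0.033 -178.7 yaw 100.0 F [ 2.4 -0.3 -1.9] w 0.014912995248526973 t 23.1 q7 0.55
[ 0.001 -0.001  0.     0.001  0.     0.     0.   ]
[0.4889 0.172  0.1087]
[0.4914 0.1724 0.1081]
[0.4941 0.1728 0.1073]
```

View pics/w28c.png

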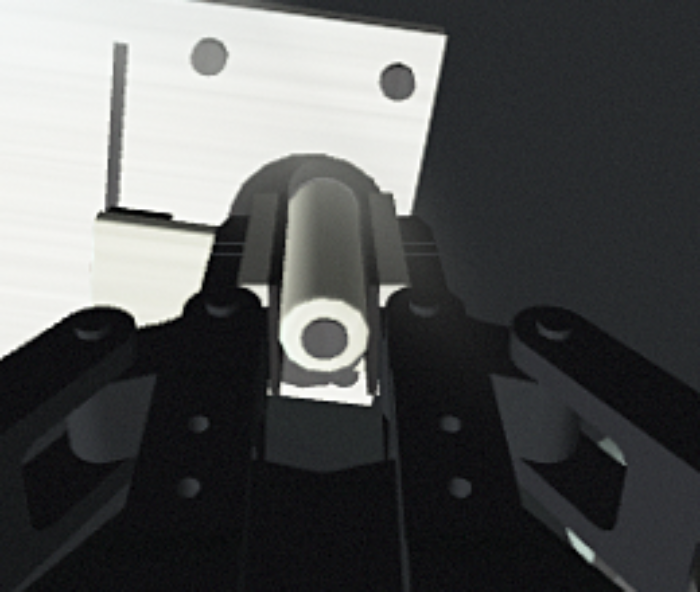

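View pics/s9c.png

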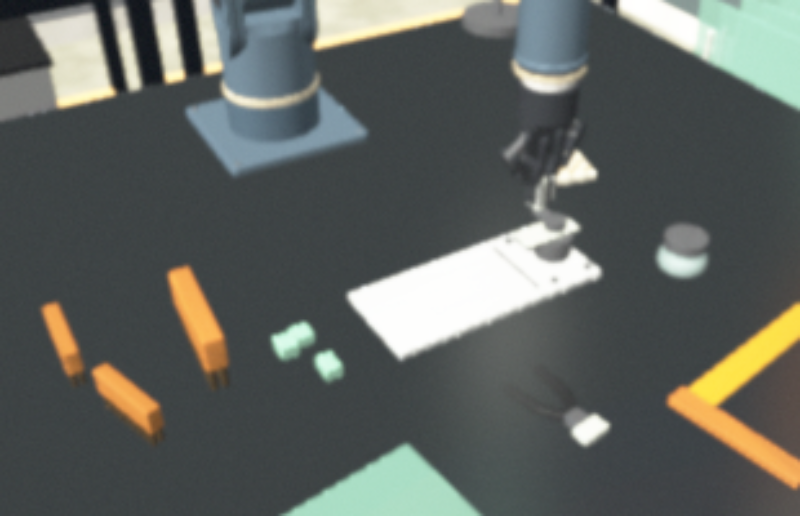

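The last views show the handle firmly between the pads (ring at (325,337)), its top at about 0.108 m. That is 9 mm lower than after the drop, so one pitch. The bed is clear, the brush is standing, and the bystanders haven't moved. Handing in.

```bash
python3 -c "
from bench import bot,workorder
s=bot.state();print(s['time'],s['gripper_width'],s['contact_force'])
print(workorder.finish_job())"
```

```text
23.15 0.015241728461575023 [ 2.9812838   0.53900341 -3.26114558]
the job is handed in; nothing more can be done
None
```

The job is done and handed in at 23.2 s of the 72 s allowed; no verdict was reported.

**Sweep:** I swept the three offcuts over the bed's -y end with the largest brush. They lie on the bench and the bed is clear. I then stood the brush back near its starting spot, off the bed.

**Screw:** I pushed the crank backward with loosely open fingers about 132–138° until the screw dropped. The hub fell 8.5 mm (0.0814 to 0.0729 m), within the 8–9 mm expected. I then gripped the handle and led it forward to -177°, which is the drop position again one turn on.

**Last checks:**
- **Turn:** I only bracketed the drop angle, between about 180° and 186°, so the forward turn is 360° give or take about 4°.
- **Depth:** the handle top fell about another 9 mm, matching the 9 mm pitch.
- **Grip:** the fingers are closed on the handle, reading 15 mm against its 16 mm diameter, and the arm is still. The wrist force read 2–6 N over the last part of the turn and at the end.
- **Bystanders:** the jar and pliers look unmoved in the last picture. The tile is partly hidden by the gripper there, but its visible part is in place.

**Disagreement:** the cameras differed by 2–4 mm on where the screw axis is. I used the wrist camera's value, and the handle stayed within about 0.4 mm of the 34 mm circle around it for the whole forward turn.

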